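# Dry-fit a brass candlestick and a finial on their setting-up blocks

## Task

Stack the loose brass parts on the two wooden blocks for checking before they are soldered. On the round block build the candlestick: first the broad-flanged foot, on it the spool, and on top the drip dish with its candle socket; on the square block put the square cap and then the finial on top of it. Each part must sit upright, fully down over the boss of what is beneath it; set the parts down rather than dropping or throwing them.

Things in the scene. Friction and masses are not known exactly. Their poses are not given: they have to be found in the camera images.
- round_block: Round pale wooden disc, 100 mm across, 20 mm thick, fixed to the table. On its top face (20 mm above the origin) stands a central boss (24 mm across, tapering to 16; 8 mm high). Origin: centre of the underside, on the table; z is up.
- square_block: Square pale wooden slab, 100 x 100 mm, 20 mm thick, fixed to the table. On its top face (20 mm above the origin) stands a central boss (24 mm across, tapering to 16; 8 mm high). Origin: centre of the underside, on the table; z is up, x and y are square to its sides.
- foot: Brass candlestick foot: a round flange 90 mm across and 10 mm thick, above it an upright round hub 48 mm across (10 to 40 mm above the origin); on its top face, at 40 mm, a central boss (24 mm across, tapering to 16; 8 mm high). Underside: round recess 32 mm across, 10 mm deep. Origin: centre of underside, z up its axis. Starts upright on the table. About 0.3 kg. Grip it by the hub.
- spool: Brass spool: two flanges 48 mm across (0 to 10 mm and 34 to 44 mm above the origin) with a 30 mm waist between them; on its top face, at 44 mm, a central boss (24 mm across, tapering to 16; 8 mm high). Underside: round recess 32 mm across, 10 mm deep. Origin: centre of underside, z up its axis. Starts upright on the table. About 0.2 kg. It can be gripped across both flanges.
- dish: Brass drip dish with candle socket: a 44 mm round stem ring (0 to 10 mm above the origin), a flat disc 90 mm across (10 to 16 mm), and above it an open tubular socket 40 mm across, bore 26 mm (16 to 46 mm above the origin). Underside: round recess 32 mm across, 10 mm deep. Origin: centre of underside, z up its axis. Starts upright on the table. About 0.22 kg. Grip it by the outside of the socket.
- square_cap: Square brass cap, 56 x 56 mm and 30 mm high, with a central boss (24 mm across, tapering to 16; 8 mm high) on its top face 30 mm above the origin. Underside: round recess 32 mm across, 10 mm deep. Origin: centre of underside, z up its axis. Starts upright on the table. x and y are square to its sides. About 0.28 kg.
- finial: Brass finial like a pawn: round base 42 mm across (0 to 10 mm above the origin), a narrower round barrel 28 mm across (10 to 36 mm) and a 20 mm ball on top (highest point 53 mm). Underside: round recess 32 mm across, 10 mm deep. Origin: centre of underside, z up its axis. Starts upright on the table. About 0.12 kg. Grip it by the barrel.
There are look-alikes about, which are no part of the job. What is shaped like the foot but blue or green is not meant.

How it is judged:
By the outcome, as a careful person would: the job done as asked, in the order asked, and still so for the second after the job is handed in, with the robot touching nothing.
It also fails if it takes over 136 s, if anything falls off the work surface, if the arm or the gripper's body presses on something with over 40 N, if the wrist force passes 120 N, or if a joint passes its speed limit or range.

## Robot

A 6-joint arm with a two-finger parallel gripper is mounted at the origin on the work surface. World frame = base frame: x ahead of the robot, y to its left, z up, the work surface at z = 0. Lengths are in m, angles in degrees, forces in N, time in s.
With the tool pointing down it reaches from about 0.375 to 0.9 m from the base axis. Payload 3.1 kg.
Tool frame: the origin (TCP) lies on the front face of the gripper's body, between the roots of the fingers; the fingertips stand 70 mm ahead of it and the grasp point (between the pads) lies 51 mm ahead of it; x points along the fingers, y is the direction in which the jaws open and shut, and the axes are right-handed (so a half turn about x gives the same grasp; the last joint's range is limited). The gripper opens to 87 mm and grips with 3 to 60 N. Pads are 19 mm wide; open, the fingers measure 117 mm over their backs; the gripper's body (75 mm by 190 mm) begins 51 mm behind the grasp point.
Start: joints at [61.335, 30.224, 82.088, -0, 67.689, -10.227], TCP at [0.198, 0.593, 0.292] pointing down, gripper open.
Joint ranges: [-176.69, 176.69], [-43.24, 126.21], [12.49, 139.97], [-82, 262], [0, 151.66], [-163.58, 163.58]. Speed limits (degrees/s): [159.86, 159.86, 180, 180, 180, 180].

## Interface

Orientations are given as a 3x3 rotation matrix whose columns are the frame's x, y, z axes.
In Python, from rig import bot gives the robot as it stands.
- The arm moves only by the shell command python3 -m crank 'ROWS'. ROWS is JSON, a list of rows, each an object with "slide": the shift along the world's x, y, z in mm, a list of three; "turn": the turn, a rotation vector about the world's x, y, z in degrees, a list of three; "grip": the opening, from 0 (shut) to 1 (fully open). In form: [{"slide": [tx, ty, tz], "turn": [wx, wy, wz], "grip": grip}, ...]. A call has 1 to 5 rows; each row shifts and turns the pose as measured when the row begins; what a row does not reach is not made up. A row lasts 1/12 s, in which the tool goes at most 41.7 mm and 7.16 degrees, less where a joint would pass 70% of its speed; a pose out of reach is approached as far as the arm can. A call with a gripper value outside its range is refused whole. The fingers move at their own pace and stop on an object; the grip force is fixed at half the most. Time passes only in rows, so rows that do not move let the fingers close. It gives the time, the measured TCP pose, the force and the opening at its end, in the units of the state.
- bot.read_state(): the state, without advancing time (a new reading comes with each control period).
- bot.capture(name): name is "scene" or "side" or "wrist"; returns (picture, depth): 420x560x3 uint8, red, green, blue; 420x560 float32, m along the optical axis (not along the pixel's ray), 0 where there is no reading.
- bot.camera_params(name): a dict with "intrinsics" (3x3 intrinsics, pixels), "k1" (the pictures are not rectified: a ray, as slopes to the right and down, at radius r is drawn at 1 + k1 r^2 times it, then the intrinsics apply), "world_from_camera" (4x4, takes a point from camera to world coordinates); the wrist camera has in their place "tool_from_camera" (4x4, takes a point from camera to tool coordinates, whose origin is the TCP and whose axes are the tool frame's). Camera axes: x right, y down, z forward; pixel columns grow to the right and rows downward; lengths in m; the calibration is good to about 2 mm. A picture is of the moment at which its call begins: read the wrist's pose just before it. camera_params takes no time and is no camera call.
- bot.hand_in(): hands the job in, once; it reports no verdict.
Trained networks look in the newest picture that a camera, given by its name, has taken for a name from the list of things; names that differ only in an ending like _2 or _b are one class to them, and where a whole thing is asked for, a point or a joint stands for the part that bears it (a point fixed in the world has none). Each returns a list of dicts, best first, with "conf" (0 to 1); they miss things now and then, are a little off and sometimes report something else, mostly with a low value. They report only what shows in the picture. A call takes as long as a camera call. They do not tell look-alikes from the thing itself.
- bot.outline_of(camera, target): "pixels" (420x560 bool, what is visible of it) and "centre" ([row, column] in pixels, amid what is visible of it).
- bot.spot_point(camera, target): "centre" ([row, column] in pixels: a listed point, or the origin of a listed thing).
The state is a dict: "time_s": time; "joint_positions": joint angles; "qvel": joint speeds; "tau": joint torques, N m; "position": TCP position; "tcp_rot": TCP orientation; "force": force on the tool from outside, world axes, zero at the start; "moment": the same for the moment, N m; "opening": opening from 0.0 (shut) to 1.0 (fully open).
Only numpy, scipy, OpenCV 4.12 (cv2) and the standard library are available. Lean on these libraries where they do the work, as an engineer would, in place of code of your own. Each camera call takes 0.05 s, during which the arm holds its last target. There are 200 camera calls.

## Working session

There is one attempt and no reset: what is moved stays moved. The work goes in short steps, Python scripts to look and compute and a shell command to move; the robot and the scene stay as the last step left them, time stands still between calls to the robot, and variables do not carry over. Pictures are saved under pics/ and viewed, about 12 in all and at most 16, crops included, and the job is handed in when it is done.

```bash
ls; mkdir -p pics; cat > h.py <<'E'
import numpy as np, cv2
from rig import bot
def cam(name, st=None):
    p=bot.camera_params(name)
    if name=='wrist':
        st=st or bot.read_state(); T=np.eye(4); T[:3,:3]=st['tcp_rot']; T[:3,3]=st['position']
        return np.array(p['intrinsics']),p['k1'],T@np.array(p['tool_from_camera'])
    return np.array(p['intrinsics']),p['k1'],np.array(p['world_from_camera'])
def rays(K,k1,rc):
    rc=np.atleast_2d(rc).astype(float)
    d=np.array([k1,0,0,0],float)
    return cv2.undistortPoints(rc[:,::-1].reshape(-1,1,2).copy(),K,d).reshape(-1,2)
def world(C,rc,depth):
    K,k1,T=C; r=rays(K,k1,rc); d=np.atleast_1d(depth)
    P=np.c_[r*d[:,None],d]; return P@T[:3,:3].T+T[:3,3]
def cloud(C,mask,depth):
    rc=np.argwhere(mask&(depth>0)); return world(C,rc,depth[rc[:,0],rc[:,1]]),rc
def on_plane(C,rc,z):
    K,k1,T=C; r=rays(K,k1,rc); D=np.c_[r,np.ones(len(r))]@T[:3,:3].T
    return T[:3,3]+D*((z-T[2,3])/D[:,2])[:,None]
def save(n,img): cv2.imwrite(f'pics/{n}.png',img[:,:,::-1])
E
python3 - <<'E'
from h import *
for c in ['scene','side']:
    im,d=bot.capture(c); save(c,im); np.save(c+'_d.npy',d)
    C=cam(c)
    print(c,C[2].round(3).tolist())
    for n in ['round_block','square_block','foot','spool','dish','square_cap','finial']:
        for o in bot.outline_of(c,n)[:4]:
            P,_=cloud(C,o['pixels'],d)
            if len(P)==0: continue
            zt=np.percentile(P[:,2],97); 
            print(n,round(o['conf'],2),np.round(o['centre']),'med',np.median(P,0).round(3),'ztop',zt.round(3),'mid',((P.min(0)+P.max(0))/2).round(3),'ext',np.ptp(P,axis=0).round(3),im[o['pixels']].mean(0).round())
print({k:v for k,v in bot.read_state().items() if k in('time_s','position','tcp_rot','force','opening')})
E
```

```text
pics
scene [[-0.65, 0.633, -0.419, 0.929], [0.759, 0.529, -0.378, 0.37], [-0.018, -0.565, -0.825, 0.811], [0.0, 0.0, 0.0, 1.0]]
round_block 0.9 [297. 431.] med [0.491 0.414 0.018] ztop 0.025 mid [0.479 0.413 0.013] ext [0.112 0.101 0.033] [246. 236. 163.]
round_block 0.55 [136. 243.] med [ 0.415 -0.222  0.041] ztop 0.051 mid [ 0.41  -0.231  0.028] ext [0.046 0.05  0.053] [240. 214.  57.]
square_block 0.81 [133. 182.] med [ 0.499 -0.389  0.018] ztop 0.023 mid [ 0.493 -0.397  0.011] ext [0.132 0.13  0.034] [249. 233. 151.]
foot 0.87 [385. 385.] med [0.712 0.433 0.012] ztop 0.046 mid [0.705 0.435 0.022] ext [0.089 0.092 0.053] [ 34. 116. 229.]
foot 0.81 [325. 335.] med [0.677 0.293 0.012] ztop 0.046 mid [0.67  0.289 0.023] ext [0.088 0.09  0.052] [ 24. 207.  70.]
foot 0.75 [278. 296.] med [0.65  0.161 0.013] ztop 0.046 mid [0.643 0.154 0.023] ext [0.088 0.09  0.051] [243. 222.  60.]
foot 0.42 [296. 433.] med [0.491 0.414 0.018] ztop 0.025 mid [0.478 0.412 0.012] ext [0.114 0.1   0.036] [246. 235. 161.]
spool 0.89 [137. 242.] med [ 0.415 -0.223  0.041] ztop 0.051 mid [ 0.405 -0.231  0.02
[... 1603 characters left out ...]
0.017] ztop 0.048 mid [0.424 0.237 0.026] ext [0.091 0.088 0.051] [186. 154.  75.]
square_cap 0.71 [165. 272.] med [ 0.617 -0.111  0.031] ztop 0.039 mid [ 0.621 -0.123  0.021] ext [0.056 0.059 0.041] [215. 181.  89.]
finial 0.82 [206. 316.] med [ 0.459 -0.007  0.024] ztop 0.054 mid [ 0.461 -0.014  0.03 ] ext [0.038 0.036 0.053] [211. 178.  88.]
{'time_s': 0.8, 'position': array([0.19762051, 0.59287789, 0.29227161]), 'tcp_rot': array([[-3.62711014e-05,  3.16303324e-01,  9.48658108e-01],
       [-1.44957585e-05,  9.48658108e-01, -3.16303325e-01],
       [-9.99999999e-01, -2.52241888e-05, -2.98238178e-05]]), 'force': array([ 0.42886513, -0.52726289, -0.04710365]), 'opening': 0.9999469021817541}
```

```bash
cat > fit.py <<'E'
from h import *
from scipy.optimize import least_squares
def circ(P,r):   # known-radius circle to points
    f=lambda c:np.hypot(P[:,0]-c[0],P[:,1]-c[1])-r
    return least_squares(f,P[:,:2].mean(0),loss='soft_l1',f_scale=.002).x
def topcentre(P,zlo,zhi):
    Q=P[(P[:,2]>zlo)&(P[:,2]<zhi)]
    (c,s,a)=cv2.minAreaRect((Q[:,:2]*1000).astype(np.float32)); 
    (e,r)=cv2.minEnclosingCircle((Q[:,:2]*1000).astype(np.float32))
    return np.round(c,1),np.round(s,1),round(a,1),np.round(e,1),round(r,1),len(Q)
E
python3 - <<'E'
from fit import *
# z bands of the flat faces
B={'round_block':(.016,.024),'square_block':(.016,.024),'foot':(.006,.016),'spool':(.040,.049),'dish':(.012,.020),'square_cap':(.027,.035),'finial':(.008,.014)}
for c in ['scene','side']:
    im,d=bot.capture(c); C=cam(c)
    for n,(lo,hi) in B.items():
        for o in bot.outline_of(c,n):
            if o['conf']<.5: continue
            m=o['pixels']; P,_=cloud(C,cv2.erode(m.astype(np.uint8),np.ones((3,3)))>0,d)
            if im[m].mean(0)[0]<100 : continue
            print(c,n,*topcentre(P,lo,hi)); 
            if n=='dish': print('  top',*topcentre(P,.04,.055))
            if n=='foot': print('  top',*topcentre(P,.037,.052))
            if n=='finial':print('  top',*topcentre(P,.038,.06))
            if n in('square_block','round_block'):print('  boss',*topcentre(P,.025,.035))
            break
E
```

```text
scene round_block [487.  412.7] [91.2 94.6] 79.3 [487.1 412.7] 48.5 1304
  boss [485.1 413.3] [18.2 16.6] 65.6 [485.4 413.1] 9.5 54
scene square_block [ 495.2 -399.2] [100.6  94.7] 64.4 [ 496.3 -395.9] 64.2 654
  boss [ 493.9 -399.6] [16.  13.4] 76.7 [ 495.2 -400. ] 9.1 18
scene foot [642.8 155.8] [83.4 84.5] 86.9 [642.3 155.4] 43.4 583
  top [642.  153.9] [46.9 46.8] 68.5 [640.9 154.2] 24.6 341
scene spool [ 411.8 -226.2] [33.7 35.9] 63.3 [ 411.5 -228.5] 20.2 83
scene square_cap [ 624.4 -125.5] [56.6 51.6] 88.6 [ 624.5 -124.2] 35.1 305
scene finial [508.6 410.5] [84.8 51.7] 85.0 [496.9 411.5] 44.7 50
  top [0. 0.] [0. 0.] 0.0 [0. 0.] 0.0 0
side round_block [482.8 417.3] [92.3 92.6] 85.1 [484.5 416.4] 48.7 1773
  boss [486.5 408.7] [20.6 29.6] 12.8 [489.5 409. ] 16.1 89
side square_block [ 492.6 -397.5] [99.7 98.4] 62.6 [ 492.4 -395.8] 64.5 454
  boss [ 495.5 -391.8] [87.5 95.1] 67.8 [ 495.8 -394. ] 61.1 81
side foot [637.3 162.1] [82.8 75. ] 28.5 [640.7 159.4] 43.7 403
  top [639.6 157.4] [46.3 46. ] 24.5 [640.9 156.7] 24.4 263
side spool [ 406.3 -225.6] [45.3 40.4] 70.2 [ 408.4 -227.7] 24.0 118
side dish [422.8 236.5] [81.2 83.4] 39.9 [424.4 236.9] 43.7 714
  top [424.  236.2] [37.6 39.7] 17.0 [423.7 236.4] 20.3 181
side square_cap [ 620.1 -122.3] [56.4 54.3] 89.9 [ 618.8 -121. ] 34.6 239
side finial [460.6  -7.2] [33.  24.8] 8.4 [461.3 -11.7] 17.2 53
  top [462.9  -8.5] [18.1 12.1] 0.7 [462.9  -8.6] 9.8 44
```

View pics/scene.png

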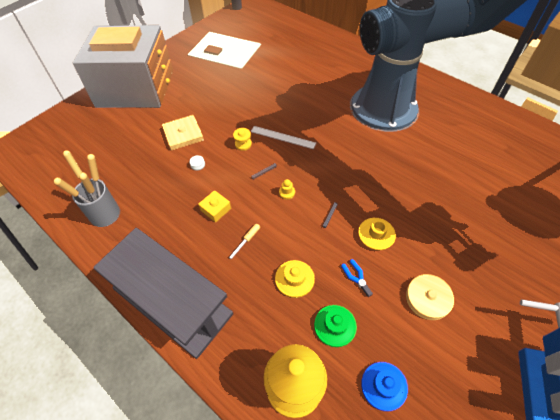

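```bash
python3 - <<'E'
from h import *
p=bot.camera_params('wrist'); print({k:np.round(v,3).tolist() for k,v in p.items()})
E
python3 -m crank '[{"slide":[35,-22,0],"turn":[0,0,0],"grip":1},{"slide":[35,-22,0],"turn":[0,0,0],"grip":1},{"slide":[35,-22,0],"turn":[0,0,0],"grip":1},{"slide":[35,-22,0],"turn":[0,0,0],"grip":1},{"slide":[35,-22,0],"turn":[0,0,0],"grip":1}]'
```

```text
{'intrinsics': [[321.646, 0.0, 280.802], [0.0, 321.646, 209.56], [0.0, 0.0, 1.0]], 'k1': -0.055, 'tool_from_camera': [[-0.0, -0.24, 0.971, -0.092], [1.0, 0.0, 0.0, 0.0], [-0.0, 0.971, 0.24, -0.065], [0.0, 0.0, 0.0, 1.0]]}
time_s: 2.02
position: [0.3686, 0.4845, 0.2927]
tcp_rot: [[-0.002, 0.3, 0.954], [0.004, 0.954, -0.3], [-1.0, 0.004, -0.003]]
force: [-0.6, -0.6, 0.4]
opening: 0.998
```

```bash
python3 -m crank '[{"slide":[35,-21,0],"turn":[0,0,0.4],"grip":1},{"slide":[35,-21,0],"turn":[0,0,0.4],"grip":1},{"slide":[35,-21,0],"turn":[0,0,0.4],"grip":1},{"slide":[10,-5,0],"turn":[0,0,0],"grip":1},{"slide":[0,0,0],"turn":[0,0,0],"grip":1}]'
cat >> fit.py <<'E'
def look(n,bands,name=None,pick=None):
    st=bot.read_state(); im,d=bot.capture('wrist'); C=cam('wrist',st)
    if name: save(name,im)
    print('tcp',np.round(np.array(st['position'])*1000,1),'t',round(st['time_s'],2),'yang',np.round(np.degrees(np.arctan2(st['tcp_rot'][1][1],st['tcp_rot'][0][1])),2))
    for o in bot.outline_of('wrist',n)[:3]:
        P,_=cloud(C,cv2.erode(o['pixels'].astype(np.uint8),np.ones((3,3)))>0,d)
        if len(P)<30: continue
        print(n,round(o['conf'],2),np.round(o['centre']),im[o['pixels']].mean(0).round())
        for lo,hi in bands:
            if ((P[:,2]>lo)&(P[:,2]<hi)).sum()>5: print('   ',lo,*topcentre(P,lo,hi),'z',np.median(P[(P[:,2]>lo)&(P[:,2]<hi),2]).round(4))
E
python3 - <<'E'
from fit import *
look('round_block',[(.015,.024),(.025,.035)],'w1')
E
```

```text
time_s: 2.43
position: [0.4941, 0.4089, 0.2932]
tcp_rot: [[0.004, 0.287, 0.958], [0.005, 0.958, -0.287], [-1.0, 0.005, 0.002]]
force: [-0.6, -0.1, 0.4]
opening: 1.004
tcp [494.1 408.9 293.2] t 2.43 yang 73.3
round_block 0.89 [177. 282.] [253. 245. 192.]
    0.015 [483.8 413.7] [95.2 94.9] 29.4 [483.2 413.3] 49.0 5253 z 0.0192
    0.025 [483.8 413. ] [17.6 18.1] 9.8 [483.5 413. ] 9.6 211 z 0.027
```

View pics/w1.png

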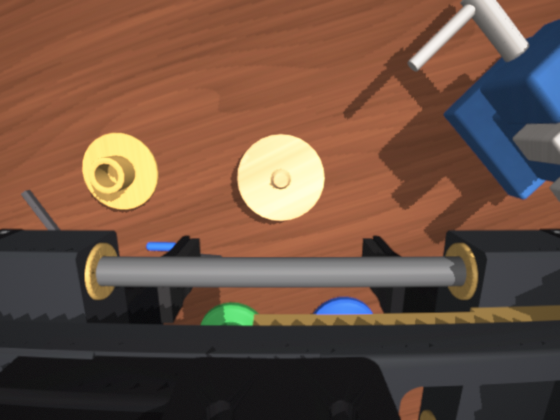

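```bash
python3 -m crank '[{"slide":[20,-34,0],"turn":[0,0,0],"grip":1},{"slide":[20,-34,0],"turn":[0,0,0],"grip":1},{"slide":[20,-34,0],"turn":[0,0,0],"grip":1},{"slide":[20,-34,0],"turn":[0,0,0],"grip":1},{"slide":[20,-34,-5],"turn":[0,0,0],"grip":1}]'
python3 -m crank '[{"slide":[20,-34,-20],"turn":[0,0,0],"grip":1},{"slide":[20,-34,-20],"turn":[0,0,0],"grip":1},{"slide":[17,-20,-30],"turn":[0,0,0],"grip":1},{"slide":[0,0,0],"turn":[0,0,0],"grip":1}]'
python3 - <<'E'
from fit import *
look('foot',[(.005,.015),(.036,.044),(.044,.052)])
E
```

```text
time_s: 2.95
position: [0.5796, 0.2516, 0.289]
tcp_rot: [[-0.005, 0.259, 0.966], [0.011, 0.966, -0.259], [-1.0, 0.009, -0.008]]
force: [0.3, 0.3, -0.7]
opening: 1.001
time_s: 3.28
position: [0.6362, 0.1639, 0.2191]
tcp_rot: [[-0.001, 0.253, 0.967], [0.012, 0.967, -0.253], [-1.0, 0.011, -0.004]]
force: [-1.3, 0.8, -1.8]
opening: 0.999
tcp [636.2 163.9 219.1] t 3.28 yang 75.34
foot 0.67 [194. 535.] [ 54.  95. 176.]
    0.005 [695.4 414.4] [50.3 75.2] 84.5 [696.9 423.8] 40.2 2138 z 0.0113
    0.036 [702.4 413. ] [ 6.4 30.2] 85.7 [702.6 415.2] 15.1 138 z 0.0385
foot 0.62 [205. 269.] [249. 235. 143.]
    0.005 [639.4 154.8] [86.5 85.9] 4.9 [640.5 155.4] 44.4 3612 z 0.0112
    0.036 [640.4 154.6] [47.4 47.7] 75.6 [640.5 154.8] 24.1 1906 z 0.0392
    0.044 [639.9 154.8] [19.6 19.2] 1.9 [640.1 154.6] 10.3 398 z 0.0469
```

```bash
python3 -m crank '[{"slide":[4,-9,-20],"turn":[-0.6,0,-2],"grip":1},{"slide":[0,0,-35],"turn":[0,0,-1],"grip":1},{"slide":[0,0,-35],"turn":[0,0,0],"grip":1},{"slide":[0,0,-25],"turn":[0,0,0],"grip":1},{"slide":[0,0,0],"turn":[0,0,0],"grip":1}]'

```

```text
time_s: 3.8
position: [0.6383, 0.1734, 0.1177]
tcp_rot: [[0.021, 0.289, 0.957], [0.009, 0.957, -0.29], [-1.0, 0.015, 0.018]]
force: [0.2, -0.4, -0.1]
opening: 1.001
```

```bash
python3 -m crank '[{"slide":[0,0,0],"turn":[0,0,0],"grip":1}]'; python3 -m crank '[{"slide":[0,-10,0],"turn":[0,0,0],"grip":1},{"slide":[0,0,0],"turn":[0,0,0],"grip":1}]'

```

```text
time_s: 3.88
position: [0.6374, 0.1761, 0.1188]
tcp_rot: [[0.022, 0.287, 0.958], [0.01, 0.958, -0.287], [-1.0, 0.016, 0.018]]
force: [0.6, 0.3, 0.2]
opening: 1.001
time_s: 4.05
position: [0.6374, 0.1694, 0.1228]
tcp_rot: [[0.026, 0.281, 0.959], [0.011, 0.96, -0.281], [-1.0, 0.018, 0.022]]
force: [0.1, 0.1, 0.6]
opening: 0.999
```

```bash
for i in 1; do python3 -m crank '[{"slide":[0,0,0],"turn":[0,0,0],"grip":1}]';python3 -m crank '[{"slide":[0,0,0],"turn":[0,0,0],"grip":1}]';python3 -m crank '[{"slide":[0,0,0],"turn":[0,0,0],"grip":1}]'; done; python3 -c "
from rig import bot;s=bot.read_state();print(s['joint_positions'],s['qvel'],s['tau'])"

```

```text
time_s: 4.13
position: [0.638, 0.17, 0.1251]
tcp_rot: [[0.029, 0.281, 0.959], [0.012, 0.96, -0.281], [-1.0, 0.019, 0.025]]
force: [0.4, -0.2, -0.1]
opening: 0.998
time_s: 4.22
position: [0.6389, 0.1701, 0.1272]
tcp_rot: [[0.032, 0.28, 0.959], [0.012, 0.96, -0.281], [-0.999, 0.02, 0.028]]
force: [0.2, -0.6, 0.4]
opening: 0.997
time_s: 4.3
position: [0.6397, 0.1701, 0.1289]
tcp_rot: [[0.035, 0.281, 0.959], [0.012, 0.96, -0.281], [-0.999, 0.022, 0.03]]
force: [0.5, -0.4, 0.8]
opening: 0.997
[  5.05136699  43.94754426  84.53660625   0.68451578  49.45547814
 -69.06516274] [-0.11086705 -1.45320144 -0.51210296 -0.17217067  0.23704274  0.04127255] [ 9.99030238e-02 -4.92787814e+01 -1.30796769e+01  2.48052907e-02
 -3.55538330e-02 -3.90357482e-04]
```

```bash
python3 -m crank '[{"slide":[0,-15,-2],"turn":[-0.7,2.2,0],"grip":1},{"slide":[-1,0,-2],"turn":[0,0.2,0],"grip":1}]'; python3 -m crank '[{"slide":[-1,0,-2],"turn":[0,0.2,0],"grip":1}]'

```

```text
time_s: 4.47
position: [0.6399, 0.1551, 0.1276]
tcp_rot: [[-0.003, 0.281, 0.96], [0.0, 0.96, -0.281], [-1.0, -0.001, -0.003]]
force: [0.5, -0.9, 0.2]
opening: 0.999
time_s: 4.55
position: [0.6393, 0.1551, 0.1262]
tcp_rot: [[-0.005, 0.282, 0.96], [0.001, 0.96, -0.282], [-1.0, -0.001, -0.005]]
force: [-0.4, 0.8, 0.1]
opening: 1.0
```

```bash
python3 -m crank '[{"slide":[1,0,-21],"turn":[0,-0.2,0],"grip":1},{"slide":[0,0,-21],"turn":[0,0,0],"grip":1}]'; python3 -m crank '[{"slide":[0,0,-1],"turn":[0,0.1,0],"grip":1}]'

```

```text
time_s: 4.72
position: [0.6438, 0.1556, 0.0883]
tcp_rot: [[0.011, 0.283, 0.959], [0.003, 0.959, -0.283], [-1.0, 0.005, 0.009]]
force: [-1.3, -0.2, -0.3]
opening: 1.0
time_s: 4.8
position: [0.6417, 0.1557, 0.0841]
tcp_rot: [[0.003, 0.283, 0.959], [0.003, 0.959, -0.283], [-1.0, 0.003, 0.003]]
force: [-0.2, -0.7, -0.6]
opening: 0.998
```

```bash
python3 -m crank '[{"slide":[0,0,0],"turn":[0,0,0],"grip":0},{"slide":[0,0,0],"turn":[0,0,0],"grip":0},{"slide":[0,0,0],"turn":[0,0,0],"grip":0}]'; python3 -m crank '[{"slide":[0,0,0],"turn":[0,0,0],"grip":0},{"slide":[0,0,0],"turn":[0,0,0],"grip":0}]'

```

```text
time_s: 5.05
position: [0.6413, 0.1565, 0.0843]
tcp_rot: [[0.002, 0.283, 0.959], [0.003, 0.959, -0.283], [-1.0, 0.004, 0.001]]
force: [-0.5, -0.3, -1.8]
opening: 0.853
time_s: 5.22
position: [0.642, 0.1569, 0.086]
tcp_rot: [[0.005, 0.283, 0.959], [0.004, 0.959, -0.283], [-1.0, 0.005, 0.004]]
force: [-0.1, -0.3, -0.6]
opening: 0.702
```

```bash
python3 -m crank '[{"slide":[-1,0,-1],"turn":[0,0.1,0],"grip":0},{"slide":[0,0,-1],"turn":[0,0,0],"grip":0},{"slide":[0,0,0],"turn":[0,0,0],"grip":0},{"slide":[0,0,0],"turn":[0,0,0],"grip":0}]'; python3 -m crank '[{"slide":[0,0,10],"turn":[0,0,0],"grip":0},{"slide":[0,0,15],"turn":[0,0,0],"grip":0},{"slide":[0,0,20],"turn":[0,0,0],"grip":0}]'

```

```text
time_s: 5.55
position: [0.6413, 0.1565, 0.0857]
tcp_rot: [[0.005, 0.283, 0.959], [0.003, 0.959, -0.283], [-1.0, 0.004, 0.004]]
force: [0.4, 0.3, -1.3]
opening: 0.546
time_s: 5.8
position: [0.637, 0.1563, 0.1264]
tcp_rot: [[-0.008, 0.283, 0.959], [0.003, 0.959, -0.283], [-1.0, 0.0, -0.009]]
force: [0.3, -0.2, -2.5]
opening: 0.546
```

```bash
python3 -m crank '[{"slide":[-15,5,25],"turn":[0,0,0],"grip":0},{"slide":[-20,25,15],"turn":[0,0,0],"grip":0},{"slide":[-20,32,10],"turn":[0,0,0],"grip":0},{"slide":[-20,34,0],"turn":[0,0,0],"grip":0},{"slide":[-20,34,0],"turn":[0,0,0],"grip":0}]'; python3 -m crank '[{"slide":[-20,34,0],"turn":[0,0,0],"grip":0},{"slide":[-20,34,0],"turn":[0,0,0],"grip":0},{"slide":[-18,32,0],"turn":[0,0,0],"grip":0},{"slide":[-10,15,0],"turn":[0,0,0],"grip":0}]';  python3 -m crank '[{"slide":[0,0,0],"turn":[0,0,0],"grip":0}]'

```

```text
time_s: 6.22
position: [0.5469, 0.2823, 0.1844]
tcp_rot: [[0.006, 0.297, 0.955], [0.003, 0.955, -0.297], [-1.0, 0.005, 0.005]]
force: [-0.2, 0.4, -3.3]
opening: 0.545
time_s: 6.55
position: [0.4721, 0.4048, 0.1872]
tcp_rot: [[0.005, 0.297, 0.955], [0.006, 0.955, -0.297], [-1.0, 0.008, 0.003]]
force: [-0.6, -0.0, -4.3]
opening: 0.543
time_s: 6.63
position: [0.4687, 0.4082, 0.1874]
tcp_rot: [[0.004, 0.293, 0.956], [0.007, 0.956, -0.293], [-1.0, 0.008, 0.001]]
force: [0.1, -0.2, -4.1]
opening: 0.543
```

```bash
python3 -m crank '[{"slide":[15,4,-15],"turn":[-0.4,0.2,0],"grip":0},{"slide":[1,0,-20],"turn":[0,0,0],"grip":0}]'; python3 -m crank '[{"slide":[0,0,0],"turn":[0,0,0],"grip":0}]'; python3 - <<'E'
from fit import *
look('foot',[(.06,.095)],'w2'); 
look('round_block',[(.015,.024)])
E
```

```text
time_s: 6.8
position: [0.4848, 0.4157, 0.1568]
tcp_rot: [[0.008, 0.287, 0.958], [0.005, 0.958, -0.287], [-1.0, 0.007, 0.006]]
force: [1.2, 0.7, -3.0]
opening: 0.542
time_s: 6.88
position: [0.4828, 0.4144, 0.1536]
tcp_rot: [[0.001, 0.287, 0.958], [0.001, 0.958, -0.287], [-1.0, 0.001, 0.001]]
force: [-2.0, -1.1, -3.4]
opening: 0.542
tcp [482.8 414.4 153.6] t 6.88 yang 73.34
foot 0.6 [221. 279.] [232. 207. 117.]
    0.06 [481.2 416.7] [87.8 83.8] 8.6 [481.6 415.4] 44.2 7507 z 0.0793
tcp [485.  415.1 156.6] t 6.98 yang 73.29
round_block 0.82 [166. 268.] [247. 227. 165.]
    0.015 [449.6 417.5] [88.5 29.9] 82.4 [464.4 415.5] 44.3 1486 z 0.0192
```

View pics/w2.png

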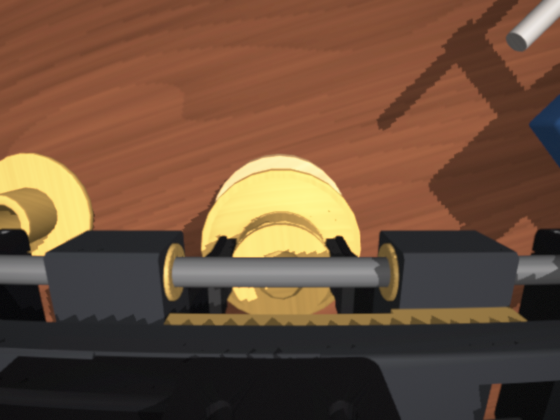

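```bash
python3 -m crank '[{"slide":[-1,-2,-20],"turn":[0,0.1,0],"grip":0},{"slide":[0,0,-20],"turn":[0,0,0],"grip":0}]'; python3 -m crank '[{"slide":[0,0,-1],"turn":[0,0,0],"grip":0}]'; python3 -m crank '[{"slide":[0,0,0],"turn":[0,0,0],"grip":0}]'
```

```text
time_s: 7.25
position: [0.4883, 0.4145, 0.1238]
tcp_rot: [[0.018, 0.289, 0.957], [0.012, 0.957, -0.289], [-1.0, 0.017, 0.014]]
force: [-0.6, 0.3, -3.7]
opening: 0.545
time_s: 7.33
position: [0.4875, 0.4132, 0.1212]
tcp_rot: [[0.015, 0.29, 0.957], [0.01, 0.957, -0.29], [-1.0, 0.014, 0.012]]
force: [-0.4, -1.3, -2.4]
opening: 0.544
time_s: 7.42
position: [0.4879, 0.4129, 0.1219]
tcp_rot: [[0.015, 0.291, 0.957], [0.01, 0.957, -0.291], [-1.0, 0.014, 0.012]]
force: [0.9, 0.2, -2.4]
opening: 0.544
```

```bash
python3 -m crank '[{"slide":[-3,0,-5],"turn":[-0.6,0.9,0],"grip":0},{"slide":[-1,0,-6],"turn":[0,0.2,0],"grip":0}]'; python3 -m crank '[{"slide":[0,0,-2],"turn":[0,0,0],"grip":0}]'
```

```text
time_s: 7.58
position: [0.4854, 0.4132, 0.1138]
tcp_rot: [[-0.001, 0.292, 0.957], [0.001, 0.957, -0.291], [-1.0, 0.001, -0.001]]
force: [-0.5, -0.4, -4.6]
opening: 0.543
time_s: 7.67
position: [0.4854, 0.4132, 0.112]
tcp_rot: [[-0.001, 0.292, 0.957], [0.001, 0.957, -0.292], [-1.0, 0.001, -0.001]]
force: [-0.4, -0.9, -3.2]
opening: 0.544
```

```bash
python3 -m crank '[{"slide":[0,0,0],"turn":[0,0,0],"grip":0}]'
```

```text
time_s: 7.75
position: [0.4855, 0.4133, 0.1121]
tcp_rot: [[-0.001, 0.292, 0.957], [0.001, 0.957, -0.292], [-1.0, 0.001, -0.001]]
force: [-0.2, -0.0, -3.1]
opening: 0.545
```

```bash
python3 -m crank '[{"slide":[-1,0,-4],"turn":[0,0,0],"grip":0},{"slide":[0,0,-2],"turn":[0,0,0],"grip":0}]'; python3 -m crank '[{"slide":[0,0,-2],"turn":[0,0,0],"grip":0}]'
```

```text
time_s: 7.92
position: [0.485, 0.4138, 0.1068]
tcp_rot: [[0.001, 0.291, 0.957], [0.002, 0.957, -0.291], [-1.0, 0.003, 0.0]]
force: [-0.4, -0.2, -3.6]
opening: 0.545
time_s: 8.0
position: [0.4852, 0.414, 0.1055]
tcp_rot: [[0.002, 0.291, 0.957], [0.003, 0.957, -0.291], [-1.0, 0.003, 0.001]]
force: [-4.2, -3.3, 17.7]
opening: 0.539
```

```bash
python3 -m crank '[{"slide":[0,0,-2],"turn":[0,0,0],"grip":0}]'
```

```text
time_s: 8.08
position: [0.4852, 0.414, 0.1056]
tcp_rot: [[0.002, 0.291, 0.957], [0.002, 0.957, -0.291], [-1.0, 0.003, 0.001]]
force: [-4.2, -3.7, 18.0]
opening: 0.539
```

```bash
python3 -m crank '[{"slide":[0,0,0],"turn":[0,0,0],"grip":1},{"slide":[0,0,0],"turn":[0,0,0],"grip":1},{"slide":[0,0,0],"turn":[0,0,0],"grip":1},{"slide":[0,0,10],"turn":[0,0,0],"grip":1},{"slide":[0,0,30],"turn":[0,0,0],"grip":1}]'; python3 -m crank '[{"slide":[0,0,35],"turn":[0,0,0],"grip":1},{"slide":[0,-10,35],"turn":[0,0,0],"grip":1},{"slide":[0,-30,15],"turn":[0,0,0],"grip":1},{"slide":[-3,-39,0],"turn":[0,0,0],"grip":1},{"slide":[-3,-39,0],"turn":[0,0,0],"grip":1}]';  python3 -m crank '[{"slide":[-3,-39,0],"turn":[0,0,0],"grip":1},{"slide":[-3,-39,0],"turn":[0,0,0],"grip":1},{"slide":[-3,-39,0],"turn":[0,0,0],"grip":1},{"slide":[-3,-39,0],"turn":[0,0,0],"grip":1},{"slide":[-3,-39,0],"turn":[0,0,0],"grip":1}]'
```

```text
time_s: 8.5
position: [0.4838, 0.4132, 0.1441]
tcp_rot: [[-0.003, 0.291, 0.957], [-0.001, 0.957, -0.291], [-1.0, -0.002, -0.003]]
force: [-0.0, 1.0, -0.1]
opening: 0.839
time_s: 8.92
position: [0.4817, 0.3009, 0.2417]
tcp_rot: [[0.016, 0.281, 0.96], [0.011, 0.96, -0.281], [-1.0, 0.015, 0.013]]
force: [-0.0, -0.9, -0.5]
opening: 0.994
time_s: 9.33
position: [0.4668, 0.0994, 0.2481]
tcp_rot: [[0.03, 0.276, 0.961], [0.013, 0.961, -0.276], [-0.999, 0.02, 0.025]]
force: [0.5, -0.3, 0.1]
opening: 1.0
```

```bash
python3 -m crank '[{"slide":[-6,-39,0],"turn":[-0.7,1.5,0],"grip":1},{"slide":[-6,-39,0],"turn":[0,0.3,0],"grip":1},{"slide":[-6,-39,0],"turn":[0,0.3,0],"grip":1},{"slide":[-6,-39,0],"turn":[0,0.3,0],"grip":1},{"slide":[-6,-39,0],"turn":[0,0.3,0],"grip":1}]';  python3 -m crank '[{"slide":[-6,-39,-10],"turn":[0,0,0],"grip":1},{"slide":[-6,-39,-20],"turn":[0,0.3,0],"grip":1},{"slide":[-6,-35,-20],"turn":[0,0.3,0],"grip":1},{"slide":[0,-10,0],"turn":[0,0,0],"grip":1},{"slide":[0,0,0],"turn":[0,0,0],"grip":1}]'
python3 - <<'E'
from fit import *
look('spool',[(.038,.047),(.047,.056)],'w3')
E
```

```text
time_s: 9.75
position: [0.4356, -0.1049, 0.2526]
tcp_rot: [[-0.01, 0.275, 0.962], [-0.002, 0.962, -0.275], [-1.0, -0.005, -0.009]]
force: [0.6, -0.4, -0.0]
opening: 1.002
time_s: 10.17
position: [0.4191, -0.2389, 0.2083]
tcp_rot: [[-0.007, 0.284, 0.959], [-0.014, 0.959, -0.284], [-1.0, -0.016, -0.003]]
force: [-0.2, 0.8, -0.1]
opening: 1.003
tcp [ 419.1 -238.9  208.3] t 10.17 yang 73.51
spool 0.77 [192. 291.] [241. 210. 118.]
    0.038 [ 407.1 -230.9] [45.6 47.1] 89.6 [ 407.4 -230.6] 24.0 2017 z 0.0433
    0.047 [ 407.2 -230.7] [20.9 20.9] 47.3 [ 406.8 -231. ] 11.2 543 z 0.0507
```

View pics/w3.png

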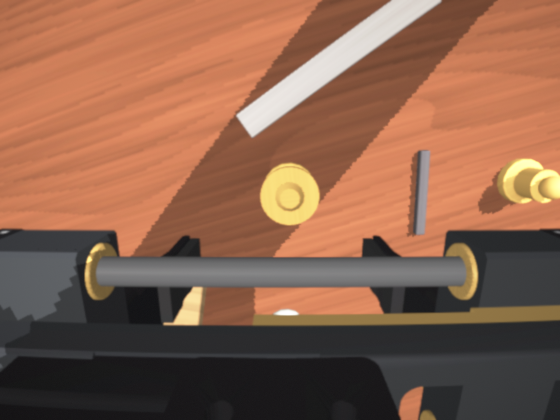

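```bash
python3 -m crank '[{"slide":[-12,8,-15],"turn":[0.7,0,0],"grip":1},{"slide":[-1,0,-30],"turn":[-0.2,0.4,0],"grip":1},{"slide":[-1,0,-30],"turn":[-0.2,0.4,0],"grip":1},{"slide":[-1,0,-20],"turn":[-0.1,0.3,0],"grip":1}]';  python3 -m crank '[{"slide":[0,0,-1],"turn":[0,0.1,0],"grip":1}]'
```

```text
time_s: 10.6
position: [0.4078, -0.2237, 0.1191]
tcp_rot: [[-0.014, 0.274, 0.961], [-0.02, 0.961, -0.275], [-1.0, -0.023, -0.008]]
force: [-0.6, 0.3, 0.1]
opening: 1.0
time_s: 10.68
position: [0.4069, -0.2206, 0.1164]
tcp_rot: [[-0.02, 0.272, 0.962], [-0.016, 0.962, -0.272], [-1.0, -0.02, -0.015]]
force: [-0.1, -0.6, 0.2]
opening: 1.002
```

```bash
python3 -m crank '[{"slide":[0,-10,-5],"turn":[0.9,-1.1,0],"grip":1},{"slide":[0,0,-15],"turn":[0,0.1,0],"grip":1},{"slide":[0,0,-5],"turn":[0,0,0],"grip":1}]';  python3 -m crank '[{"slide":[0,0,0],"turn":[0,0,0],"grip":1}]'
```

```text
time_s: 10.93
position: [0.4089, -0.2256, 0.0941]
tcp_rot: [[-0.001, 0.264, 0.965], [0.001, 0.965, -0.264], [-1.0, 0.001, -0.001]]
force: [-0.2, 0.2, 1.0]
opening: 1.001
time_s: 11.02
position: [0.4094, -0.2246, 0.0946]
tcp_rot: [[-0.001, 0.262, 0.965], [0.001, 0.965, -0.262], [-1.0, 0.001, -0.001]]
force: [-0.9, -0.4, 0.1]
opening: 1.001
```

```bash
python3 -m crank '[{"slide":[-3,-7,-10],"turn":[0,0.1,0],"grip":1},{"slide":[0,-1,-10],"turn":[0,0.1,0],"grip":0.8}]';  python3 -m crank '[{"slide":[0,-1,0],"turn":[0,0,0],"grip":0.6}]'
```

```text
time_s: 11.18
position: [0.4081, -0.2323, 0.0771]
tcp_rot: [[0.0, 0.258, 0.966], [-0.003, 0.966, -0.258], [-1.0, -0.003, 0.001]]
force: [-0.5, 0.3, -0.1]
opening: 0.969
time_s: 11.27
position: [0.4079, -0.2331, 0.0764]
tcp_rot: [[-0.001, 0.258, 0.966], [-0.002, 0.966, -0.258], [-1.0, -0.002, -0.0]]
force: [-0.2, -0.6, 0.2]
opening: 0.919
```

```bash
python3 -m crank '[{"slide":[0,0,0],"turn":[0,0,0],"grip":0},{"slide":[0,0,0],"turn":[0,0,0],"grip":0},{"slide":[-1,0,-1],"turn":[0,0,0],"grip":0},{"slide":[0,0,0],"turn":[0,0,0],"grip":0}]';  python3 -m crank '[{"slide":[0,-1,0],"turn":[0,0,0],"grip":0},{"slide":[0,0,0],"turn":[0,0,0],"grip":0},{"slide":[0,0,0],"turn":[0,0,0],"grip":0}]'
```

```text
time_s: 11.6
position: [0.407, -0.2337, 0.0755]
tcp_rot: [[-0.0, 0.259, 0.966], [-0.002, 0.966, -0.259], [-1.0, -0.003, 0.0]]
force: [-0.6, 0.6, 0.0]
opening: 0.632
time_s: 11.85
position: [0.4066, -0.2345, 0.0756]
tcp_rot: [[-0.001, 0.259, 0.966], [-0.002, 0.966, -0.259], [-1.0, -0.002, -0.0]]
force: [0.3, 0.1, -2.0]
opening: 0.536
```

```bash
python3 -m crank '[{"slide":[0,0,12],"turn":[0,0,0],"grip":0},{"slide":[0,0,25],"turn":[0,0,0],"grip":0},{"slide":[0,5,35],"turn":[0,0,0],"grip":0},{"slide":[3,20,30],"turn":[0,0,0],"grip":0},{"slide":[4,30,25],"turn":[0,0,0],"grip":0}]'; python3 -m crank '[{"slide":[6,38,5],"turn":[0,0,0],"grip":0},{"slide":[6,38,0],"turn":[0,0,0],"grip":0},{"slide":[6,38,0],"turn":[0,0,0],"grip":0},{"slide":[6,38,0],"turn":[0,0,0],"grip":0},{"slide":[6,38,0],"turn":[0,0,0],"grip":0}]';  python3 -m crank '[{"slide":[5,39,0],"turn":[0,0,0],"grip":0},{"slide":[5,39,0],"turn":[0,0,0],"grip":0},{"slide":[5,39,0],"turn":[0,0,0],"grip":0},{"slide":[5,39,0],"turn":[0,0,0],"grip":0},{"slide":[5,39,0],"turn":[0,0,0],"grip":0}]'
```

```text
time_s: 12.27
position: [0.4122, -0.1816, 0.2014]
tcp_rot: [[-0.008, 0.266, 0.964], [0.004, 0.964, -0.266], [-1.0, 0.001, -0.008]]
force: [1.1, -0.3, -1.2]
opening: 0.536
time_s: 12.68
position: [0.4449, 0.0113, 0.2136]
tcp_rot: [[0.008, 0.275, 0.961], [-0.006, 0.961, -0.275], [-1.0, -0.003, 0.009]]
force: [1.0, 0.5, -2.2]
opening: 0.538
time_s: 13.1
position: [0.4675, 0.216, 0.2135]
tcp_rot: [[0.006, 0.276, 0.961], [-0.007, 0.961, -0.276], [-1.0, -0.005, 0.008]]
force: [0.6, -0.3, -2.4]
opening: 0.534
```

```bash
python3 -m crank '[{"slide":[4,39,0],"turn":[0.3,0.3,0],"grip":0},{"slide":[4,39,0],"turn":[0,0,0],"grip":0},{"slide":[4,39,0],"turn":[0,0,0],"grip":0},{"slide":[4,39,0],"turn":[0,0,0],"grip":0},{"slide":[2,30,0],"turn":[0,0,0],"grip":0}]';  python3 -m crank '[{"slide":[0,10,0],"turn":[0,0,0],"grip":0},{"slide":[0,0,0],"turn":[0,0,0],"grip":0}]'
python3 - <<'E'
from fit import *
look('foot',[(.02,.038),(.055,.064)],'w4'); look('spool',[(.15,.20)])
E
```

```text
time_s: 13.52
position: [0.4819, 0.4131, 0.2118]
tcp_rot: [[-0.002, 0.272, 0.962], [-0.003, 0.962, -0.272], [-1.0, -0.003, -0.002]]
force: [0.5, 0.3, -2.0]
opening: 0.539
time_s: 13.68
position: [0.4807, 0.4299, 0.2107]
tcp_rot: [[-0.001, 0.266, 0.964], [0.0, 0.964, -0.266], [-1.0, -0.0, -0.001]]
force: [-0.2, -0.6, -2.4]
opening: 0.536
tcp [480.7 429.9 210.7] t 13.68 yang 74.58
tcp [480.6 427.1 210.5] t 13.78 yang 74.47
spool 0.72 [254. 285.] [215. 183. 102.]
    0.15 [474.5 428.9] [45.7 35.9] 75.6 [479.6 427.7] 23.7 4216 z 0.1784
```

View pics/w4.png

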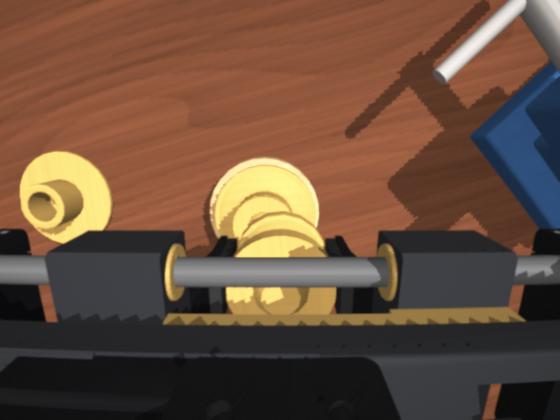

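```bash
cat >> fit.py <<'E'
def rim(lo,hi,c,r,side=None,C='wrist'):
    """known-radius fit to the outermost points, in each direction, of a level disc"""
    st=bot.read_state(); im,d=bot.capture(C); P,_=cloud(cam(C,st),d>0,d)
    P=P[(P[:,2]>lo)&(P[:,2]<hi)]; q=P[:,:2]-c; P=P[np.hypot(*q.T)<r+.012]; q=P[:,:2]-c
    a=np.round(np.degrees(np.arctan2(q[:,1],q[:,0]))/5).astype(int); rr=np.hypot(*q.T)
    E=np.array([P[a==k][np.argmax(rr[a==k])] for k in np.unique(a) if rr[a==k].max()>r-.012])
    x=circ(E,r-.001); print('tcp',np.round(np.array(st['position'])*1000,1),'rim centre',np.round(x*1000,1),'n',len(E),'rms',np.round(1000*np.std(np.hypot(*(E[:,:2]-x).T)),2))
E
python3 - <<'E'
from fit import *
rim(.026,.034,np.array([.4845,.4135]),.045)
E
```

```text
tcp [481.1 425.7 210.9] rim centre [483.8 414.7] n 51 rms 1.23
```

```bash
python3 -m crank '[{"slide":[3,-10,-15],"turn":[0,0,0],"grip":0},{"slide":[0,0,-20],"turn":[-0.2,0.2,0],"grip":0},{"slide":[0,0,-10],"turn":[0,0,0],"grip":0}]';  python3 -m crank '[{"slide":[0,0,0],"turn":[0,0,0],"grip":0}]'
```

```text
time_s: 14.18
position: [0.4871, 0.4114, 0.1691]
tcp_rot: [[-0.0, 0.276, 0.961], [-0.003, 0.961, -0.276], [-1.0, -0.003, 0.001]]
force: [0.5, -0.4, -2.4]
opening: 0.539
time_s: 14.27
position: [0.4865, 0.4091, 0.1672]
tcp_rot: [[-0.004, 0.278, 0.961], [-0.005, 0.961, -0.278], [-1.0, -0.006, -0.002]]
force: [-0.1, -0.1, -1.5]
opening: 0.538
```

```bash
python3 -m crank '[{"slide":[-2,5,-8],"turn":[0.2,-0.1,0],"grip":0},{"slide":[0,0,-8],"turn":[0,0.1,0],"grip":0},{"slide":[0,0,0],"turn":[0,0,0],"grip":0}]';  python3 -m crank '[{"slide":[0,0,0],"turn":[0,0,0],"grip":0}]'
```

```text
time_s: 14.52
position: [0.4853, 0.4127, 0.1511]
tcp_rot: [[-0.004, 0.281, 0.96], [-0.001, 0.96, -0.281], [-1.0, -0.002, -0.003]]
force: [-0.1, 0.4, -2.1]
opening: 0.534
time_s: 14.6
position: [0.4854, 0.4128, 0.1511]
tcp_rot: [[-0.003, 0.281, 0.96], [-0.001, 0.96, -0.281], [-1.0, -0.002, -0.003]]
force: [0.2, -0.8, -1.9]
opening: 0.536
```

```bash
python3 -m crank '[{"slide":[-1,1,-7],"turn":[0,-0.2,0],"grip":0},{"slide":[0,0,-5],"turn":[0,0.1,0],"grip":0},{"slide":[0,0,-1],"turn":[0,0,0],"grip":0}]';  python3 -m crank '[{"slide":[0,0,-2],"turn":[0,0,0],"grip":0}]';  python3 -m crank '[{"slide":[0,0,-1],"turn":[0,0,0],"grip":0}]'
```

```text
time_s: 14.85
position: [0.4849, 0.4148, 0.1384]
tcp_rot: [[0.001, 0.28, 0.96], [0.001, 0.96, -0.28], [-1.0, 0.001, 0.001]]
force: [0.0, 0.7, -1.7]
opening: 0.542
time_s: 14.93
position: [0.4849, 0.4151, 0.1363]
tcp_rot: [[0.002, 0.28, 0.96], [0.001, 0.96, -0.28], [-1.0, 0.001, 0.001]]
force: [-0.3, -0.0, -1.7]
opening: 0.534
time_s: 15.02
position: [0.4848, 0.4151, 0.1356]
tcp_rot: [[0.001, 0.28, 0.96], [0.0, 0.96, -0.28], [-1.0, 0.001, 0.001]]
force: [-1.1, -2.5, 7.0]
opening: 0.538
```

```bash
python3 -m crank '[{"slide":[0,0,0],"turn":[0,0,0],"grip":1},{"slide":[0,0,0],"turn":[0,0,0],"grip":1},{"slide":[0,0,0],"turn":[0,0,0],"grip":1},{"slide":[0,0,10],"turn":[0,0,0],"grip":1},{"slide":[0,0,30],"turn":[0,0,0],"grip":1}]'; python3 -m crank '[{"slide":[0,0,35],"turn":[0,0,0],"grip":1},{"slide":[0,-10,35],"turn":[0,0,0],"grip":1},{"slide":[-8,-25,0],"turn":[0,0,0],"grip":1},{"slide":[-12,-37,0],"turn":[0,0,0],"grip":1},{"slide":[-12,-37,0],"turn":[0,0,0],"grip":1}]';  python3 -m crank '[{"slide":[-10,-37,-10],"turn":[0,0.2,0],"grip":1},{"slide":[-5,-30,-15],"turn":[0,0.2,0],"grip":1},{"slide":[-5,-10,-15],"turn":[0,0,0],"grip":1},{"slide":[0,0,0],"turn":[0,0,0],"grip":1}]'
python3 - <<'E'
from fit import *
look('dish',[(.012,.018),(.040,.05)],'w5')
E
```

```text
time_s: 15.43
position: [0.4828, 0.4139, 0.1725]
tcp_rot: [[-0.006, 0.28, 0.96], [-0.004, 0.96, -0.28], [-1.0, -0.006, -0.005]]
force: [-0.5, -0.4, -0.0]
opening: 0.834
time_s: 15.85
position: [0.4569, 0.3107, 0.2568]
tcp_rot: [[0.019, 0.273, 0.962], [0.01, 0.962, -0.273], [-1.0, 0.015, 0.015]]
force: [0.4, -1.8, 0.4]
opening: 0.996
time_s: 16.18
position: [0.434, 0.2266, 0.2226]
tcp_rot: [[0.02, 0.275, 0.961], [0.012, 0.961, -0.275], [-1.0, 0.017, 0.016]]
force: [-0.3, 0.8, 0.6]
opening: 1.0
tcp [434.  226.6 222.6] t 16.18 yang 74.05
dish 0.7 [181. 280.] [247. 232. 143.]
    0.012 [421.1 235. ] [84.  85.9] 36.1 [421.9 235.1] 43.6 5197 z 0.0152
    0.04 [422.2 234.9] [38.5 39.5] 74.5 [422.2 234.8] 20.0 995 z 0.045
dish 0.46 [204. 523.] [215. 187. 107.]
```

View pics/w5.png

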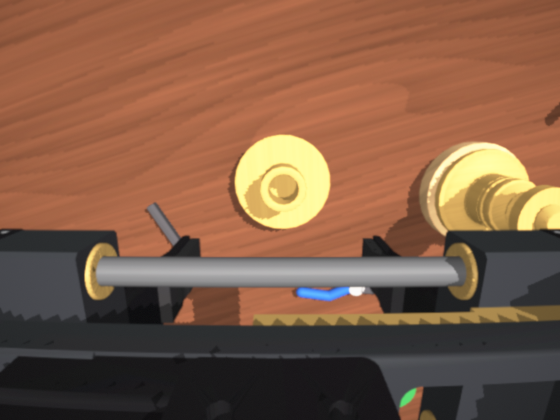

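```bash
python3 -m crank '[{"slide":[-11,7,-20],"turn":[-0.7,1.1,0],"grip":1},{"slide":[0,0,-30],"turn":[0,0.1,0],"grip":1},{"slide":[0,0,-30],"turn":[0,0.1,0],"grip":1},{"slide":[0,0,-10],"turn":[0,0,0],"grip":1}]';  python3 -m crank '[{"slide":[0,0,0],"turn":[0,0,0],"grip":1}]'
```

```text
time_s: 16.62
position: [0.4358, 0.2429, 0.1401]
tcp_rot: [[0.03, 0.271, 0.962], [0.01, 0.963, -0.271], [-0.999, 0.018, 0.026]]
force: [-0.8, -0.2, 0.2]
opening: 0.999
time_s: 16.7
position: [0.4365, 0.2444, 0.139]
tcp_rot: [[0.03, 0.269, 0.963], [0.011, 0.963, -0.27], [-0.999, 0.018, 0.026]]
force: [0.3, 1.1, -0.5]
opening: 0.996
```

```bash
python3 -m crank '[{"slide":[-13,-9,-7],"turn":[-0.6,1.6,0],"grip":1},{"slide":[-2,-1,-15],"turn":[0,0.2,0],"grip":1},{"slide":[-1,0,-8],"turn":[0,0.1,0],"grip":1}]';  python3 -m crank '[{"slide":[0,0,0],"turn":[0,0,0],"grip":1}]'
```

```text
time_s: 16.95
position: [0.4235, 0.2373, 0.1112]
tcp_rot: [[0.004, 0.265, 0.964], [0.002, 0.964, -0.265], [-1.0, 0.003, 0.003]]
force: [0.3, 0.0, -0.1]
opening: 1.001
time_s: 17.03
position: [0.4227, 0.2373, 0.1107]
tcp_rot: [[0.001, 0.265, 0.964], [0.001, 0.964, -0.265], [-1.0, 0.002, 0.001]]
force: [-0.2, -0.7, 0.1]
opening: 1.001
```

```bash
python3 -m crank '[{"slide":[-1,-3,-10],"turn":[0,0.2,0],"grip":0.7},{"slide":[-1,0,-9],"turn":[0,0.1,0],"grip":0.5},{"slide":[0,0,-1],"turn":[0,0,0],"grip":0}]';  python3 -m crank '[{"slide":[0,0,0],"turn":[0,0,0],"grip":0}]'
```

```text
time_s: 17.28
position: [0.4218, 0.2347, 0.0912]
tcp_rot: [[-0.0, 0.264, 0.965], [0.003, 0.965, -0.264], [-1.0, 0.002, -0.001]]
force: [0.2, -0.5, -0.3]
opening: 0.855
time_s: 17.37
position: [0.4218, 0.2346, 0.0909]
tcp_rot: [[-0.001, 0.264, 0.964], [0.002, 0.964, -0.264], [-1.0, 0.002, -0.001]]
force: [0.9, 0.4, 0.5]
opening: 0.78
```

```bash
python3 -m crank '[{"slide":[0,0,0],"turn":[0,0,0],"grip":0},{"slide":[0,0,0],"turn":[0,0,0],"grip":0},{"slide":[0,0,0],"turn":[0,0,0],"grip":0},{"slide":[0,0,0],"turn":[0,0,0],"grip":0}]';  python3 -m crank '[{"slide":[0,0,0],"turn":[0,0,0],"grip":0},{"slide":[0,0,0],"turn":[0,0,0],"grip":0},{"slide":[0,0,0],"turn":[0,0,0],"grip":0}]'; python3 -m crank '[{"slide":[0,0,10],"turn":[0,0,0],"grip":0},{"slide":[0,0,25],"turn":[0,-0.2,0],"grip":0},{"slide":[0,0,35],"turn":[0,-0.2,0],"grip":0},{"slide":[0,0,35],"turn":[0,-0.2,0],"grip":0},{"slide":[0,0,35],"turn":[0,-0.2,0],"grip":0}]'
```

```text
time_s: 17.7
position: [0.4223, 0.2346, 0.0914]
tcp_rot: [[0.0, 0.265, 0.964], [0.003, 0.964, -0.265], [-1.0, 0.003, -0.0]]
force: [-0.2, 0.7, 0.7]
opening: 0.476
time_s: 17.95
position: [0.4222, 0.2346, 0.0915]
tcp_rot: [[0.0, 0.265, 0.964], [0.003, 0.964, -0.265], [-1.0, 0.003, -0.0]]
force: [-0.7, -0.4, -1.7]
opening: 0.453
time_s: 18.37
position: [0.4163, 0.2326, 0.2309]
tcp_rot: [[-0.006, 0.265, 0.964], [-0.003, 0.964, -0.265], [-1.0, -0.005, -0.005]]
force: [0.7, 0.5, -3.5]
opening: 0.456
```

```bash
python3 -m crank '[{"slide":[8,25,10],"turn":[0,0,0],"grip":0},{"slide":[14,37,0],"turn":[0,0,0],"grip":0},{"slide":[14,37,0],"turn":[0,0,0],"grip":0},{"slide":[14,37,0],"turn":[0,0,0],"grip":0},{"slide":[12,30,0],"turn":[0,0,0],"grip":0}]';  python3 -m crank '[{"slide":[4,10,0],"turn":[0,0,0],"grip":0},{"slide":[0,0,0],"turn":[0,0,0],"grip":0},{"slide":[0,0,0],"turn":[0,0,0],"grip":0}]'
```

```text
time_s: 18.78
position: [0.4768, 0.399, 0.2554]
tcp_rot: [[0.004, 0.272, 0.962], [-0.002, 0.962, -0.272], [-1.0, -0.001, 0.005]]
force: [1.4, 0.3, -2.4]
opening: 0.453
time_s: 19.03
position: [0.4817, 0.4159, 0.2571]
tcp_rot: [[0.009, 0.267, 0.964], [0.003, 0.964, -0.267], [-1.0, 0.005, 0.008]]
force: [-0.2, -0.8, -2.9]
opening: 0.455
```

```bash
python3 -m crank '[{"slide":[2,-1,-10],"turn":[-0.2,0.6,0],"grip":0},{"slide":[0,0,-20],"turn":[0,0.1,0],"grip":0},{"slide":[0,0,-10],"turn":[0,0,0],"grip":0}]';  python3 -m crank '[{"slide":[0,0,0],"turn":[0,0,0],"grip":0}]'
```

```text
time_s: 19.28
position: [0.4827, 0.4121, 0.218]
tcp_rot: [[-0.003, 0.267, 0.964], [-0.001, 0.964, -0.267], [-1.0, -0.002, -0.003]]
force: [-1.2, -0.2, -2.6]
opening: 0.455
time_s: 19.37
position: [0.4813, 0.4099, 0.2154]
tcp_rot: [[-0.008, 0.269, 0.963], [-0.005, 0.963, -0.269], [-1.0, -0.007, -0.007]]
force: [-0.2, -0.3, -2.9]
opening: 0.455
```

```bash
python3 -m crank '[{"slide":[4,6,0],"turn":[0.3,-0.5,0],"grip":0},{"slide":[0,0,-3],"turn":[0,0,0],"grip":0}]';  python3 -m crank '[{"slide":[0,0,0],"turn":[0,0,0],"grip":0}]'
```

```text
time_s: 19.53
position: [0.4852, 0.4141, 0.2117]
tcp_rot: [[-0.002, 0.271, 0.963], [-0.001, 0.963, -0.271], [-1.0, -0.001, -0.002]]
force: [0.1, 0.6, -2.0]
opening: 0.455
time_s: 19.62
position: [0.485, 0.4136, 0.2113]
tcp_rot: [[-0.003, 0.271, 0.962], [-0.002, 0.962, -0.271], [-1.0, -0.002, -0.002]]
force: [0.4, 0.0, -1.9]
opening: 0.456
```

```bash
python3 -m crank '[{"slide":[-1,1,-6],"turn":[0.1,-0.1,0],"grip":0},{"slide":[0,0,-5],"turn":[0,0.1,0],"grip":0},{"slide":[0,0,-1],"turn":[0,0,0],"grip":0}]';  python3 -m crank '[{"slide":[0,0,-2],"turn":[0,0,0],"grip":0}]';  python3 -m crank '[{"slide":[0,0,-1],"turn":[0,0,0],"grip":0}]'
```

```text
time_s: 19.87
position: [0.485, 0.4149, 0.2001]
tcp_rot: [[0.0, 0.272, 0.962], [0.002, 0.962, -0.272], [-1.0, 0.002, -0.0]]
force: [0.3, -0.3, -2.6]
opening: 0.455
time_s: 19.95
position: [0.485, 0.4151, 0.1981]
tcp_rot: [[0.001, 0.272, 0.962], [0.002, 0.962, -0.272], [-1.0, 0.002, -0.0]]
force: [-0.4, 0.3, -1.7]
opening: 0.451
time_s: 20.03
position: [0.4849, 0.4151, 0.1968]
tcp_rot: [[0.0, 0.271, 0.962], [0.002, 0.962, -0.271], [-1.0, 0.002, -0.0]]
force: [-0.0, -0.7, -2.9]
opening: 0.455
```

```bash
python3 -m crank '[{"slide":[0,0,-2],"turn":[0,0,0],"grip":0}]';  python3 -m crank '[{"slide":[0,0,-1],"turn":[0,0,0],"grip":0}]'
```

```text
time_s: 20.12
position: [0.4851, 0.4153, 0.1953]
tcp_rot: [[0.001, 0.271, 0.963], [0.003, 0.962, -0.271], [-1.0, 0.003, 0.0]]
force: [-2.4, -2.1, 15.5]
opening: 0.459
time_s: 20.2
position: [0.4851, 0.4153, 0.1954]
tcp_rot: [[0.001, 0.271, 0.963], [0.002, 0.963, -0.271], [-1.0, 0.003, 0.001]]
force: [-2.1, -1.9, 6.9]
opening: 0.461
```

```bash
python3 -m crank '[{"slide":[0,0,0],"turn":[0,0,0],"grip":1},{"slide":[0,0,0],"turn":[0,0,0],"grip":1},{"slide":[0,0,0],"turn":[0,0,0],"grip":1},{"slide":[0,0,10],"turn":[0,0,0],"grip":1},{"slide":[0,0,30],"turn":[0,0,0],"grip":1}]'; python3 -m crank '[{"slide":[0,0,30],"turn":[0,0,0],"grip":1},{"slide":[0,0,20],"turn":[0,0,0],"grip":1},{"slide":[8,-30,0],"turn":[0,0,0],"grip":1},{"slide":[10,-38,0],"turn":[0,0,2],"grip":1},{"slide":[10,-38,0],"turn":[0,0,2],"grip":1}]';  python3 -m crank '[{"slide":[10,-38,0],"turn":[0,0,2],"grip":1},{"slide":[10,-38,0],"turn":[0,0,2],"grip":1},{"slide":[10,-38,0],"turn":[0,0,2],"grip":1},{"slide":[10,-38,0],"turn":[0,0,2],"grip":1},{"slide":[10,-38,0],"turn":[0,0,2],"grip":1}]'; python3 -m crank '[{"slide":[10,-38,-10],"turn":[0,0,2],"grip":1},{"slide":[10,-38,-10],"turn":[0,0,0],"grip":1},{"slide":[10,-38,-15],"turn":[0,0,0],"grip":1},{"slide":[10,-38,-15],"turn":[0,0,0],"grip":1},{"slide":[10,-38,-15],"turn":[0,0,0],"grip":1}]'
```

```text
time_s: 20.62
position: [0.4832, 0.4142, 0.2325]
tcp_rot: [[-0.006, 0.271, 0.963], [-0.002, 0.963, -0.271], [-1.0, -0.004, -0.005]]
force: [0.6, 0.3, -0.9]
opening: 0.752
time_s: 21.03
position: [0.5132, 0.3149, 0.2961]
tcp_rot: [[0.011, 0.189, 0.982], [0.011, 0.982, -0.189], [-1.0, 0.013, 0.009]]
force: [0.6, -0.1, 0.2]
opening: 0.989
time_s: 21.45
position: [0.5652, 0.1181, 0.3027]
tcp_rot: [[0.02, 0.002, 1.0], [0.016, 1.0, -0.002], [-1.0, 0.016, 0.02]]
force: [0.0, -0.7, 0.3]
opening: 0.999
time_s: 21.87
position: [0.6185, -0.0758, 0.2479]
tcp_rot: [[0.039, -0.036, 0.999], [0.014, 0.999, 0.035], [-0.999, 0.013, 0.039]]
force: [-0.2, 0.6, -0.5]
opening: 1.001
```

```bash
python3 -m crank '[{"slide":[3,-30,-10],"turn":[-0.8,2.2,-1.5],"grip":1},{"slide":[0,-15,-10],"turn":[0,0.2,0],"grip":1},{"slide":[0,0,0],"turn":[0,0,0],"grip":1}]'
python3 - <<'E'
from fit import *
look('square_cap',[(.025,.034),(.034,.042)],'w6')
E
```

```text
time_s: 22.12
position: [0.6233, -0.1324, 0.2267]
tcp_rot: [[-0.002, 0.0, 1.0], [-0.004, 1.0, -0.0], [-1.0, -0.004, -0.002]]
force: [0.9, 0.6, -0.2]
opening: 1.0
tcp [ 623.3 -132.4  226.7] t 22.12 yang 89.97
square_cap 0.68 [198. 290.] [252. 245. 159.]
    0.025 [ 620.6 -125.8] [55.6 54. ] 0.0 [ 619.8 -125.9] 37.3 3049 z 0.0293
    0.034 [ 620.5 -125.9] [19.7 19. ] 34.6 [ 620.5 -125.4] 10.7 367 z 0.0369
```

View pics/w6.png

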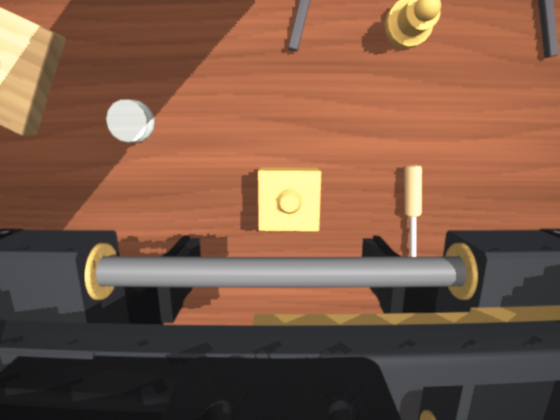

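```bash
python3 -m crank '[{"slide":[-2,5,-20],"turn":[0.2,0,0],"grip":1},{"slide":[-1,0,-30],"turn":[0,0.3,0],"grip":1},{"slide":[-1,0,-30],"turn":[0,0.3,0],"grip":1},{"slide":[-1,0,-20],"turn":[0,0.2,0],"grip":1}]';  python3 -m crank '[{"slide":[0,0,0],"turn":[0,0,0],"grip":1}]'
```

```text
time_s: 22.55
position: [0.624, -0.1195, 0.1379]
tcp_rot: [[0.008, -0.007, 1.0], [-0.005, 1.0, 0.007], [-1.0, -0.005, 0.008]]
force: [-0.6, 0.3, -0.1]
opening: 0.996
time_s: 22.63
position: [0.6219, -0.1165, 0.1354]
tcp_rot: [[0.002, -0.009, 1.0], [-0.002, 1.0, 0.009], [-1.0, -0.002, 0.002]]
force: [-0.3, 0.5, 0.2]
opening: 1.0
```

```bash
python3 -m crank '[{"slide":[-1,-10,-15],"turn":[0,0.1,-0.5],"grip":1},{"slide":[0,-1,-20],"turn":[0,0.3,0],"grip":1},{"slide":[0,0,-5],"turn":[0,0,0],"grip":1}]';  python3 -m crank '[{"slide":[0,0,0],"turn":[0,0,0],"grip":1}]'
```

```text
time_s: 22.88
position: [0.6236, -0.1226, 0.1005]
tcp_rot: [[0.002, -0.006, 1.0], [-0.003, 1.0, 0.006], [-1.0, -0.003, 0.002]]
force: [-0.0, 0.6, 0.0]
opening: 1.004
time_s: 22.97
position: [0.6239, -0.1214, 0.1012]
tcp_rot: [[0.002, -0.008, 1.0], [-0.003, 1.0, 0.008], [-1.0, -0.003, 0.002]]
force: [0.4, -1.6, 0.6]
opening: 0.999
```

```bash
python3 -m crank '[{"slide":[-3,-5,-10],"turn":[0.1,0.1,-0.5],"grip":1},{"slide":[-1,0,-14],"turn":[0,0.2,0],"grip":0.7},{"slide":[0,0,-1],"turn":[0,0,0],"grip":0}]';  python3 -m crank '[{"slide":[0,0,0],"turn":[0,0,0],"grip":0}]'
```

```text
time_s: 23.22
position: [0.6222, -0.1254, 0.0798]
tcp_rot: [[0.004, -0.001, 1.0], [-0.004, 1.0, 0.001], [-1.0, -0.004, 0.004]]
force: [-0.5, -0.9, 0.4]
opening: 0.915
time_s: 23.3
position: [0.6223, -0.1254, 0.0798]
tcp_rot: [[0.005, -0.001, 1.0], [-0.004, 1.0, 0.001], [-1.0, -0.004, 0.005]]
force: [1.4, 0.1, -0.0]
opening: 0.855
```

```bash
python3 -m crank '[{"slide":[-1.5,0,-5],"turn":[0.2,0.3,0],"grip":0},{"slide":[0,0,0],"turn":[0,0,0],"grip":0},{"slide":[0,0,0],"turn":[0,0,0],"grip":0}]';  python3 -m crank '[{"slide":[0,0,0],"turn":[0,0,0],"grip":0},{"slide":[0,0,0],"turn":[0,0,0],"grip":0},{"slide":[0,0,0],"turn":[0,0,0],"grip":0}]'
```

```text
time_s: 23.55
position: [0.621, -0.1257, 0.075]
tcp_rot: [[-0.0, -0.001, 1.0], [-0.0, 1.0, 0.001], [-1.0, -0.0, -0.0]]
force: [0.2, 1.8, 3.7]
opening: 0.643
time_s: 23.8
position: [0.621, -0.1257, 0.075]
tcp_rot: [[-0.0, -0.0, 1.0], [-0.0, 1.0, 0.0], [-1.0, -0.0, -0.0]]
force: [0.5, -0.5, -1.9]
opening: 0.644
```

```bash
python3 -m crank '[{"slide":[0,0,10],"turn":[0,0,0],"grip":0},{"slide":[0,0,25],"turn":[0,-0.2,0],"grip":0},{"slide":[0,-5,35],"turn":[0,-0.2,0],"grip":0},{"slide":[-5,-25,30],"turn":[0,0,0],"grip":0},{"slide":[-10,-36,10],"turn":[0,0,-3],"grip":0}]'; python3 -m crank '[{"slide":[-12,-37,0],"turn":[0,0,-6],"grip":0},{"slide":[-12,-37,0],"turn":[0,0,-6],"grip":0},{"slide":[-12,-37,0],"turn":[0,0,-6],"grip":0},{"slide":[-12,-37,0],"turn":[0,0,-5],"grip":0},{"slide":[-12,-35,0],"turn":[0,0,0],"grip":0}]';  python3 -m crank '[{"slide":[-5,-20,0],"turn":[0,0,0],"grip":0},{"slide":[0,0,0],"turn":[0,0,0],"grip":0}]'
python3 - <<'E'
from fit import *
look('square_block',[(.015,.024),(.025,.032)],'w7')
E
```

```text
time_s: 24.22
position: [0.6013, -0.1839, 0.1839]
tcp_rot: [[-0.009, 0.044, 0.999], [0.01, 0.999, -0.044], [-1.0, 0.01, -0.009]]
force: [1.7, -0.1, -3.0]
opening: 0.642
time_s: 24.63
position: [0.5399, -0.3717, 0.1925]
tcp_rot: [[0.003, 0.445, 0.896], [0.007, 0.896, -0.445], [-1.0, 0.007, -0.0]]
force: [-0.3, -0.0, -3.7]
opening: 0.643
time_s: 24.8
position: [0.5309, -0.4012, 0.1937]
tcp_rot: [[0.003, 0.452, 0.892], [0.0, 0.892, -0.452], [-1.0, 0.002, 0.003]]
force: [-0.1, 0.1, -3.2]
opening: 0.638
tcp [ 530.9 -401.2  193.7] t 24.8 yang 63.14
square_block 0.85 [156. 257.] [240. 210. 152.]
    0.015 [ 491.8 -400.8] [97.8 96.2] 64.7 [ 492.1 -401. ] 66.8 10857 z 0.0193
    0.025 [ 492.6 -401.8] [18.6 18.5] 78.6 [ 492.6 -401.5] 9.7 416 z 0.0271
```

View pics/w7.png

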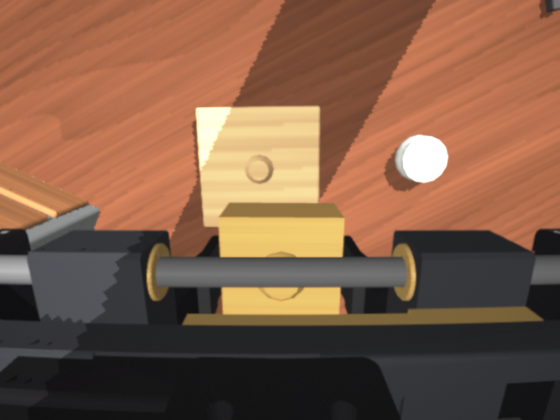

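```bash
python3 - <<'E'
from h import *
d=np.load('scene_d.npy'); m=np.zeros(d.shape,bool); m[20:115,80:172]=1
P,_=cloud(cam('scene'),m,d); P=P[P[:,2]>.05]
u=np.array([.43,.90]); v=np.array([.90,-.43]); q=P[:,:2]-[.4924,-.4013]
k=(np.abs(q@v)<.07)
print(len(P),P.min(0).round(3),P.max(0).round(3)); print('max along u in corridor',(q@u)[k].max().round(3) if k.any() else None, 'near dist',np.hypot(*q.T).min().round(3), P[np.hypot(*q.T).argmin()].round(3), (q@u).max().round(3))
E
python3 -m crank '[{"slide":[-20,0,0],"turn":[0,0,1],"grip":0},{"slide":[-17,0,0],"turn":[0,0,0],"grip":0},{"slide":[0,0,0],"turn":[0,0,0],"grip":0}]'
```

```text
5602 [ 0.305 -0.837  0.05 ] [ 0.596 -0.548  0.198]
max along u in corridor -0.146 near dist 0.151 [ 0.46  -0.548  0.097] -0.146
time_s: 25.15
position: [0.4947, -0.3914, 0.1927]
tcp_rot: [[0.0, 0.43, 0.903], [0.011, 0.903, -0.43], [-1.0, 0.01, -0.004]]
force: [0.0, 1.5, -2.6]
opening: 0.644
```

```bash
python3 -m crank '[{"slide":[-1,-10,-20],"turn":[-0.5,0,0],"grip":0},{"slide":[0,-2,-25],"turn":[0,0.1,0],"grip":0},{"slide":[0,-1,-15],"turn":[0,0,0],"grip":0}]'; python3 -m crank '[{"slide":[0,0,0],"turn":[0,0,0],"grip":0}]'
```

```text
time_s: 25.4
position: [0.4974, -0.4004, 0.1365]
tcp_rot: [[0.005, 0.426, 0.905], [-0.002, 0.905, -0.426], [-1.0, 0.0, 0.006]]
force: [0.4, 1.0, -3.3]
opening: 0.642
time_s: 25.48
position: [0.4972, -0.3976, 0.1337]
tcp_rot: [[0.002, 0.424, 0.905], [0.003, 0.905, -0.424], [-1.0, 0.003, 0.0]]
force: [0.1, 1.4, -3.4]
opening: 0.645
```

```bash
python3 -m crank '[{"slide":[-4,-5,-8],"turn":[-0.1,0.1,0],"grip":0},{"slide":[0,0,-8],"turn":[0,0.1,0],"grip":0},{"slide":[0,0,-2],"turn":[0,0,0],"grip":0}]'; python3 -m crank '[{"slide":[0,0,0],"turn":[0,0,0],"grip":0}]'
```

```text
time_s: 25.73
position: [0.4955, -0.3998, 0.1157]
tcp_rot: [[-0.001, 0.42, 0.907], [0.001, 0.907, -0.42], [-1.0, 0.001, -0.002]]
force: [-0.3, -0.4, -3.7]
opening: 0.64
time_s: 25.82
position: [0.4958, -0.3994, 0.1154]
tcp_rot: [[-0.001, 0.42, 0.908], [0.002, 0.908, -0.42], [-1.0, 0.001, -0.002]]
force: [-0.3, -0.4, -2.2]
opening: 0.64
```

```bash
python3 -m crank '[{"slide":[-3.5,-2,-6],"turn":[0,0,0],"grip":0},{"slide":[0,0,-5],"turn":[0,0.1,0],"grip":0},{"slide":[0,0,-2],"turn":[0,0,0],"grip":0}]'; python3 -m crank '[{"slide":[0,0,0],"turn":[0,0,0],"grip":0}]'
```

```text
time_s: 26.07
position: [0.4931, -0.4021, 0.1034]
tcp_rot: [[-0.0, 0.42, 0.908], [-0.001, 0.908, -0.42], [-1.0, -0.001, 0.0]]
force: [0.1, -0.3, -3.5]
opening: 0.642
time_s: 26.15
position: [0.4929, -0.4021, 0.103]
tcp_rot: [[-0.001, 0.42, 0.908], [-0.001, 0.908, -0.42], [-1.0, -0.001, -0.0]]
force: [0.8, -0.0, -3.1]
opening: 0.639
```

```bash
python3 -m crank '[{"slide":[0,0,-4],"turn":[0,0,0],"grip":0},{"slide":[0,0,-2],"turn":[0,0,0],"grip":0}]'; python3 -m crank '[{"slide":[0,0,-2],"turn":[0,0,0],"grip":0}]'; python3 -m crank '[{"slide":[0,0,-1],"turn":[0,0,0],"grip":0}]'
```

```text
time_s: 26.32
position: [0.4931, -0.4027, 0.0973]
tcp_rot: [[0.0, 0.42, 0.907], [-0.002, 0.907, -0.42], [-1.0, -0.002, 0.001]]
force: [0.8, -0.0, -3.5]
opening: 0.641
time_s: 26.4
position: [0.4932, -0.4029, 0.0952]
tcp_rot: [[0.001, 0.42, 0.907], [-0.002, 0.907, -0.42], [-1.0, -0.002, 0.001]]
force: [-0.1, -0.1, -2.4]
opening: 0.643
time_s: 26.48
position: [0.4932, -0.403, 0.095]
tcp_rot: [[0.0, 0.42, 0.907], [-0.002, 0.907, -0.42], [-1.0, -0.002, 0.001]]
force: [-1.8, 2.4, 9.4]
opening: 0.639
```

```bash
python3 -m crank '[{"slide":[0,0,0],"turn":[0,0,0],"grip":1},{"slide":[0,0,0],"turn":[0,0,0],"grip":1},{"slide":[0,0,0],"turn":[0,0,0],"grip":1},{"slide":[0,0,10],"turn":[0,0,0],"grip":1},{"slide":[0,0,30],"turn":[0,0,0],"grip":1}]'; python3 -m crank '[{"slide":[0,0,35],"turn":[0,0,0],"grip":1},{"slide":[0,10,35],"turn":[0,0,0],"grip":1},{"slide":[-2,25,20],"turn":[0,0,0],"grip":1},{"slide":[-3,38,0],"turn":[0,0,0],"grip":1},{"slide":[-3,38,0],"turn":[0,0,0],"grip":1}]';  python3 -m crank '[{"slide":[-3,38,0],"turn":[0,0,0],"grip":1},{"slide":[-3,38,0],"turn":[0,0,0],"grip":1},{"slide":[-3,38,0],"turn":[0,0,0],"grip":1},{"slide":[-3,38,0],"turn":[0,0,0],"grip":1},{"slide":[-3,38,0],"turn":[0,0,0],"grip":1}]'; python3 -m crank '[{"slide":[0,38,-10],"turn":[0,0,0],"grip":1},{"slide":[0,30,-10],"turn":[0,0,0],"grip":1},{"slide":[0,10,-10],"turn":[0,0,0],"grip":1},{"slide":[0,0,0],"turn":[0,0,0],"grip":1}]'
python3 - <<'E'
from fit import *
look('finial',[(.007,.012),(.03,.042),(.042,.056)],'w8')
E
```

```text
time_s: 26.9
position: [0.492, -0.4018, 0.1329]
tcp_rot: [[-0.004, 0.421, 0.907], [0.003, 0.907, -0.421], [-1.0, 0.001, -0.005]]
force: [-0.4, -0.7, 0.8]
opening: 0.936
time_s: 27.32
position: [0.4876, -0.2996, 0.2366]
tcp_rot: [[0.014, 0.428, 0.903], [-0.017, 0.904, -0.428], [-1.0, -0.009, 0.02]]
force: [0.1, 0.4, 0.1]
opening: 1.001
time_s: 27.73
position: [0.4726, -0.104, 0.2442]
tcp_rot: [[0.027, 0.433, 0.901], [-0.025, 0.901, -0.432], [-0.999, -0.011, 0.035]]
force: [1.0, -0.3, -0.5]
opening: 0.999
time_s: 28.07
position: [0.4703, -0.0159, 0.2182]
tcp_rot: [[0.033, 0.427, 0.904], [-0.026, 0.904, -0.426], [-0.999, -0.009, 0.041]]
force: [0.5, -1.4, 0.1]
opening: 1.004
tcp [470.3 -15.9 218.2] t 28.07 yang 64.72
finial 0.62 [183. 274.] [248. 233. 146.]
    0.007 [457.6 -16.4] [39.1 33.3] 67.0 [460.3 -17.7] 19.9 420 z 0.01
    0.03 [460.8 -17.6] [27.6 26.5] 89.7 [461.3 -17.6] 14.0 375 z 0.0352
    0.042 [461.4 -17.5] [18.4 19.7] 64.8 [461.3 -17.6] 9.9 429 z 0.0494
```

View pics/w8.png

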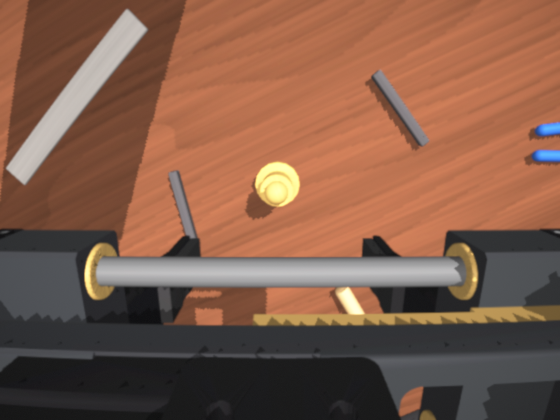

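```bash
python3 -m crank '[{"slide":[-9,-2,-15],"turn":[1.4,1.9,0],"grip":1},{"slide":[-1,-1,-30],"turn":[0,0.3,0],"grip":1},{"slide":[-1,0,-30],"turn":[0,0.3,0],"grip":1},{"slide":[-1,0,-15],"turn":[0,0.2,0],"grip":1}]'; python3 -m crank '[{"slide":[0,0,0],"turn":[0,0,0],"grip":1}]'
```

```text
time_s: 28.5
position: [0.4676, -0.028, 0.1343]
tcp_rot: [[0.011, 0.432, 0.902], [-0.01, 0.902, -0.432], [-1.0, -0.004, 0.014]]
force: [-0.9, -0.1, 0.2]
opening: 1.002
time_s: 28.58
position: [0.4674, -0.0297, 0.1327]
tcp_rot: [[0.008, 0.434, 0.901], [-0.009, 0.901, -0.434], [-1.0, -0.005, 0.012]]
force: [-0.5, -0.1, 0.5]
opening: 0.999
```

```bash
python3 -m crank '[{"slide":[-6,12,-10],"turn":[0.5,0.5,0],"grip":1},{"slide":[-1,1,-12],"turn":[0,0.2,0],"grip":0.8},{"slide":[0,0,-5],"turn":[0,0,0],"grip":0.7}]'; python3 -m crank '[{"slide":[0,0,0],"turn":[0,0,0],"grip":0.7}]'
```

```text
time_s: 28.83
position: [0.4632, -0.0195, 0.107]
tcp_rot: [[0.003, 0.439, 0.898], [-0.002, 0.898, -0.439], [-1.0, -0.001, 0.003]]
force: [0.5, 0.1, 0.1]
opening: 0.919
time_s: 28.92
position: [0.463, -0.0195, 0.1069]
tcp_rot: [[0.002, 0.44, 0.898], [-0.002, 0.898, -0.44], [-1.0, -0.001, 0.002]]
force: [0.0, -0.1, -0.7]
opening: 0.857
```

```bash
python3 -m crank '[{"slide":[-2.5,2,-10],"turn":[0,0.2,0],"grip":0.6},{"slide":[-1,0,-10],"turn":[0,0.1,0],"grip":0.6},{"slide":[0,0,-2],"turn":[0,0,0],"grip":0.5}]'; python3 -m crank '[{"slide":[0,0,0],"turn":[0,0,0],"grip":0.4}]'
```

```text
time_s: 29.17
position: [0.4611, -0.0177, 0.0859]
tcp_rot: [[0.002, 0.44, 0.898], [-0.003, 0.898, -0.44], [-1.0, -0.002, 0.003]]
force: [0.4, -0.2, 0.6]
opening: 0.629
time_s: 29.25
position: [0.4609, -0.0176, 0.0858]
tcp_rot: [[0.002, 0.44, 0.898], [-0.003, 0.898, -0.44], [-1.0, -0.002, 0.003]]
force: [-0.8, 0.5, 0.4]
opening: 0.557
```

```bash
python3 -m crank '[{"slide":[0,0,-3],"turn":[0.1,0.1,0],"grip":0},{"slide":[0,0,0],"turn":[0,0,0],"grip":0},{"slide":[0,0,0],"turn":[0,0,0],"grip":0},{"slide":[0,0,0],"turn":[0,0,0],"grip":0}]'; python3 -m crank '[{"slide":[0,0,0],"turn":[0,0,0],"grip":0},{"slide":[0,0,0],"turn":[0,0,0],"grip":0}]'; python3 -m crank '[{"slide":[0,0,10],"turn":[0,0,0],"grip":0},{"slide":[0,0,25],"turn":[0,-0.2,0],"grip":0},{"slide":[0,-5,35],"turn":[0,-0.2,0],"grip":0},{"slide":[0,-20,30],"turn":[0,0,0],"grip":0},{"slide":[2,-35,10],"turn":[0,0,0],"grip":0}]'
```

```text
time_s: 29.58
position: [0.4614, -0.0175, 0.0835]
tcp_rot: [[0.002, 0.44, 0.898], [-0.001, 0.898, -0.44], [-1.0, -0.0, 0.002]]
force: [0.2, -0.0, -2.2]
opening: 0.313
time_s: 29.75
position: [0.4616, -0.0174, 0.0837]
tcp_rot: [[0.002, 0.44, 0.898], [-0.001, 0.898, -0.44], [-1.0, -0.0, 0.003]]
force: [-0.1, -0.6, -1.5]
opening: 0.312
time_s: 30.17
position: [0.4583, -0.073, 0.1966]
tcp_rot: [[-0.004, 0.434, 0.901], [0.004, 0.901, -0.434], [-1.0, 0.002, -0.006]]
force: [0.9, -0.7, -1.5]
opening: 0.315
```

```bash
python3 -m crank '[{"slide":[8,-38,0],"turn":[0,0,0],"grip":0},{"slide":[8,-38,0],"turn":[0,0,0],"grip":0},{"slide":[8,-38,0],"turn":[0,0,0],"grip":0},{"slide":[8,-38,0],"turn":[0,0,0],"grip":0},{"slide":[8,-38,0],"turn":[0,0,0],"grip":0}]'; python3 -m crank '[{"slide":[8,-38,0],"turn":[0,0,0],"grip":0},{"slide":[8,-38,0],"turn":[0,0,0],"grip":0},{"slide":[8,-30,0],"turn":[0,0,0],"grip":0},{"slide":[3,-10,0],"turn":[0,0,0],"grip":0},{"slide":[0,0,0],"turn":[0,0,0],"grip":0}]'
python3 - <<'E'
from fit import *
look('square_cap',[(.045,.054),(.054,.062)],'w9')
E
```

```text
time_s: 30.58
position: [0.4967, -0.2676, 0.2064]
tcp_rot: [[0.003, 0.429, 0.903], [0.001, 0.903, -0.429], [-1.0, 0.002, 0.002]]
force: [1.6, 0.4, -0.8]
opening: 0.308
time_s: 31.0
position: [0.5232, -0.3986, 0.2111]
tcp_rot: [[0.008, 0.436, 0.9], [-0.007, 0.9, -0.436], [-1.0, -0.003, 0.01]]
force: [1.4, 1.0, 0.4]
opening: 0.311
tcp [ 523.2 -398.6  211.1] t 31.0 yang 64.15
square_cap 0.76 [176. 258.] [242. 211. 118.]
    0.045 [ 492.5 -403.3] [54.2 55.5] 64.7 [ 492.8 -402.3] 37.8 4123 z 0.0493
    0.054 [ 492.9 -402.8] [19.4 20.5] 37.4 [ 493.4 -402.8] 10.6 512 z 0.0569
```

View pics/w9.png

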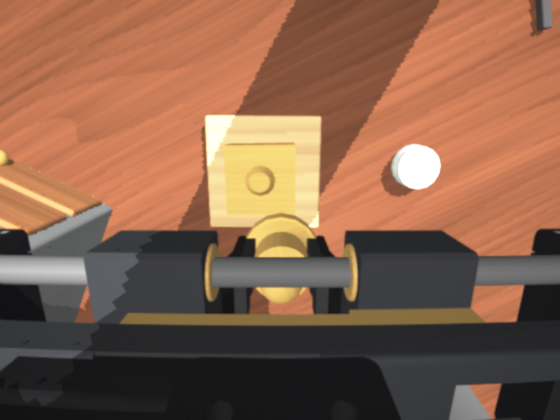

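```bash
python3 -m crank '[{"slide":[-16,-4,-5],"turn":[0.4,0.5,0],"grip":0},{"slide":[-14,-2,-15],"turn":[0,0,0],"grip":0},{"slide":[0,0,-15],"turn":[0,0,0],"grip":0}]'; python3 -m crank '[{"slide":[0,0,0],"turn":[0,0,0],"grip":0}]'
```

```text
time_s: 31.35
position: [0.4908, -0.3969, 0.1782]
tcp_rot: [[-0.003, 0.429, 0.903], [0.003, 0.903, -0.429], [-1.0, 0.001, -0.004]]
force: [-0.0, 0.5, -2.1]
opening: 0.315
time_s: 31.43
position: [0.4881, -0.3937, 0.1757]
tcp_rot: [[-0.008, 0.429, 0.903], [0.009, 0.903, -0.429], [-1.0, 0.005, -0.011]]
force: [0.1, 0.3, -1.9]
opening: 0.311
```

```bash
python3 -m crank '[{"slide":[6,-10,-8],"turn":[-0.5,-0.5,0],"grip":0},{"slide":[0,-1,-10],"turn":[0,0,0],"grip":0},{"slide":[0,0,-2],"turn":[0,0,0],"grip":0}]'; python3 -m crank '[{"slide":[0,0,0],"turn":[0,0,0],"grip":0}]'
```

```text
time_s: 31.68
position: [0.4933, -0.4021, 0.1555]
tcp_rot: [[-0.001, 0.426, 0.905], [0.002, 0.905, -0.426], [-1.0, 0.001, -0.002]]
force: [-0.5, 1.3, -1.1]
opening: 0.315
time_s: 31.77
position: [0.4935, -0.4019, 0.155]
tcp_rot: [[-0.001, 0.426, 0.905], [0.002, 0.905, -0.426], [-1.0, 0.001, -0.002]]
force: [-0.5, -0.6, -0.5]
opening: 0.311
```

```bash
python3 -m crank '[{"slide":[-0.5,-1,-8],"turn":[0,0,0],"grip":0},{"slide":[0,0,-6],"turn":[0,0.1,0],"grip":0},{"slide":[0,0,-3],"turn":[0,0,0],"grip":0}]'; python3 -m crank '[{"slide":[0,0,-2],"turn":[0,0,0],"grip":0}]'
```

```text
time_s: 32.02
position: [0.4941, -0.4033, 0.1378]
tcp_rot: [[-0.001, 0.425, 0.905], [0.0, 0.905, -0.425], [-1.0, -0.0, -0.001]]
force: [0.0, -0.5, -1.3]
opening: 0.313
time_s: 32.1
position: [0.494, -0.4031, 0.1352]
tcp_rot: [[-0.002, 0.425, 0.905], [0.0, 0.905, -0.425], [-1.0, -0.0, -0.002]]
force: [-0.3, 0.2, -1.1]
opening: 0.313
```

```bash
python3 -m crank '[{"slide":[-0.5,0,-2],"turn":[0,0,0],"grip":0}]'; python3 -m crank '[{"slide":[0,0,-1],"turn":[0,0,0],"grip":0}]'; python3 -m crank '[{"slide":[0,0,-1],"turn":[0,0,0],"grip":0}]'
```

```text
time_s: 32.18
position: [0.4937, -0.4031, 0.1332]
tcp_rot: [[-0.001, 0.425, 0.905], [0.001, 0.905, -0.425], [-1.0, -0.0, -0.002]]
force: [-1.4, 5.0, 18.4]
opening: 0.315
time_s: 32.27
position: [0.4937, -0.4031, 0.1333]
tcp_rot: [[-0.002, 0.425, 0.905], [0.001, 0.905, -0.425], [-1.0, -0.0, -0.002]]
force: [-1.6, 2.5, 11.1]
opening: 0.312
time_s: 32.35
position: [0.4937, -0.4031, 0.1333]
tcp_rot: [[-0.002, 0.425, 0.905], [0.0, 0.905, -0.425], [-1.0, -0.0, -0.002]]
force: [-1.4, 1.6, 3.5]
opening: 0.316
```

Seated at 133.3 mm, as predicted. Release, lift, withdraw and check.

```bash
python3 -m crank '[{"slide":[0,0,0],"turn":[0,0,0],"grip":1},{"slide":[0,0,0],"turn":[0,0,0],"grip":1},{"slide":[0,0,0],"turn":[0,0,0],"grip":1},{"slide":[0,0,0],"turn":[0,0,0],"grip":1},{"slide":[0,0,10],"turn":[0,0,0],"grip":1}]'; python3 -m crank '[{"slide":[0,0,30],"turn":[0,0,0],"grip":1},{"slide":[0,0,35],"turn":[0,0,0],"grip":1},{"slide":[0,0,35],"turn":[0,0,0],"grip":1},{"slide":[0,10,20],"turn":[0,0,0],"grip":1},{"slide":[0,35,0],"turn":[0,0,0],"grip":1}]';  python3 -m crank '[{"slide":[0,38,0],"turn":[0,0,0],"grip":1},{"slide":[0,38,0],"turn":[0,0,0],"grip":1},{"slide":[0,38,0],"turn":[0,0,0],"grip":1},{"slide":[0,38,0],"turn":[0,0,0],"grip":1},{"slide":[0,30,0],"turn":[0,0,0],"grip":1}]'
python3 - <<'E'
from fit import *
B={'dish':[(.115,.123),(.14,.155)],'spool':[(.09,.107)],'foot':[(.026,.034)],'finial':[(.09,.11)],'square_cap':[(.045,.055)]}
big=[]
for c in ['scene','side']:
    im,d=bot.capture(c); C=cam(c)
    for n,b in B.items():
        for o in bot.outline_of(c,n)[:4]:
            m=o['pixels']; P,_=cloud(C,cv2.erode(m.astype(np.uint8),np.ones((3,3)))>0,d)
            if len(P)<20 or o['conf']<.3: continue
            print(c,n,round(o['conf'],2),np.median(P,0).round(3),'ztop',np.percentile(P[:,2],98).round(4))
            for lo,hi in b:
                k=(P[:,2]>lo)&(P[:,2]<hi)
                if k.sum()>20:
                    Q=P[k]; A=np.c_[Q[:,:2]-Q[:,:2].mean(0),np.ones(k.sum())]; s=np.linalg.lstsq(A,Q[:,2],rcond=None)[0]
                    print('   ',*topcentre(P,lo,hi),'z',np.median(Q[:,2]).round(4),'slope',s[:2].round(3))
    crops=[(.484,.414,.08),(.493,-.403,.05)]
    for x,y,z in crops:
        K,k1,T=C; q=np.linalg.inv(T)@[x,y,z,1]; u=int(K[0,0]*q[0]/q[2]+K[0,2]); v=int(K[1,1]*q[1]/q[2]+K[1,2])
        u=np.clip(u,60,499); v=np.clip(v,60,359); big.append(cv2.resize(im[v-60:v+60,u-60:u+60],(300,300),interpolation=cv2.INTER_CUBIC))
save('final',np.vstack([np.hstack(big[:2]),np.hstack(big[2:])]))
E
```

```text
time_s: 32.77
position: [0.4935, -0.403, 0.143]
tcp_rot: [[-0.002, 0.425, 0.905], [0.001, 0.905, -0.425], [-1.0, 0.0, -0.002]]
force: [-0.7, -0.2, -0.9]
opening: 0.607
time_s: 33.18
position: [0.4935, -0.3633, 0.27]
tcp_rot: [[0.001, 0.429, 0.903], [-0.004, 0.903, -0.429], [-1.0, -0.004, 0.003]]
force: [1.2, -0.4, 0.1]
opening: 0.96
time_s: 33.6
position: [0.4937, -0.1778, 0.2779]
tcp_rot: [[0.013, 0.436, 0.9], [-0.014, 0.9, -0.436], [-1.0, -0.007, 0.017]]
force: [1.1, -0.4, 0.4]
opening: 0.999
scene dish 0.74 [0.496 0.416 0.119] ztop 0.1493
    [486.6 415.5] [82.1 85. ] 79.2 [486.8 415.7] 43.6 919 z 0.1185 slope [0.006 0.009]
    [486.4 415.6] [38.9 37.6] 1.2 [487.2 415.7] 21.0 237 z 0.1477 slope [-0.013  0.024]
scene foot 0.98 [0.713 0.432 0.013] ztop 0.0467
    [718.4 432.3] [47.6 20.7] 82.9 [708.2 433.6] 23.8 23 z 0.0295 slope [0.004 0.105]
scene foot 0.86 [0.507 0.413 0.031] ztop 0.0507
    [501.4 413.4] [81.1 56.6] 85.3 [491.  414.3] 41.9 502 z 0.0306 slope [-0.023  0.002]
scene foot 0.84 [0.678 0.292 0.013] ztop 0.0467
scene finial 0.74 [ 0.5   -0.392  0.071] ztop 0.0992
    [
[... 310 characters left out ...]
] 30.0 [485.6 417.3] 43.1 1246 z 0.1205 slope [-0.002  0.012]
    [486.5 417.3] [37.9 38.3] 66.9 [486.2 417.2] 19.9 313 z 0.1494 slope [ 0.016 -0.01 ]
side foot 0.83 [0.694 0.443 0.015] ztop 0.0489
    [692.5 442.5] [46.9 19.8] 60.3 [701.1 437.6] 23.4 54 z 0.0298 slope [0.021 0.   ]
side foot 0.74 [0.469 0.439 0.033] ztop 0.0464
    [475.1 432.1] [84.6 49.2] 34.9 [484.2 418.9] 42.4 458 z 0.0316 slope [ 0.014 -0.033]
side foot 0.72 [0.66  0.301 0.015] ztop 0.0489
    [660.5 301.3] [47.4 19.5] 42.8 [667.1 294.2] 23.7 49 z 0.0297 slope [-0.079  0.109]
side square_cap 0.57 [ 0.489 -0.381  0.043] ztop 0.0552
    [ 493.3 -397.1] [51.8 55.7] 62.8 [ 492.1 -396.5] 36.4 74 z 0.05 slope [-0.009  0.018]
```

View pics/final.png

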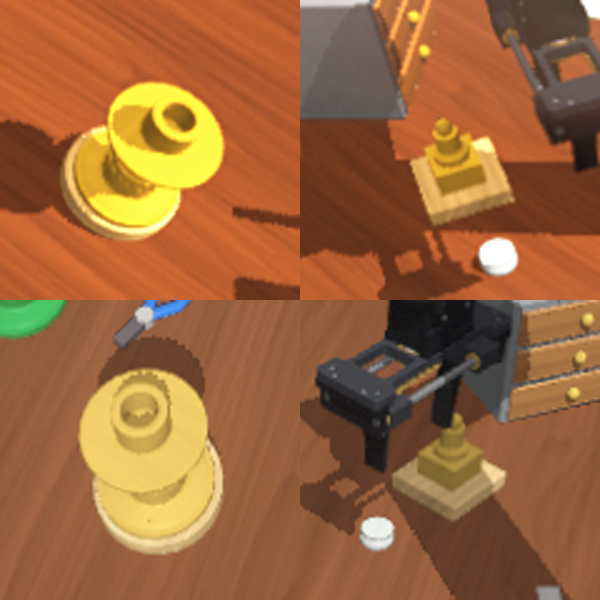

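The picture shows both stacks upright and seated. The dish disc measures about 119–120 mm against 120 expected, and its top about 150 mm.

```bash
python3 -m crank '[{"slide":[0,0,0],"turn":[0,0,0],"grip":1},{"slide":[0,0,0],"turn":[0,0,0],"grip":1}]'; python3 -c "
from rig import bot; print(bot.hand_in())"
```

```text
time_s: 34.37
position: [0.4942, -0.1823, 0.2765]
tcp_rot: [[0.012, 0.439, 0.899], [-0.014, 0.899, -0.438], [-1.0, -0.007, 0.017]]
force: [-0.5, 0.6, -0.9]
opening: 1.0
the job is handed in; nothing more can be done
None
```

I stacked the brass foot, spool and dish on the round block, and the square cap (square to the block) and finial on the square block. The job was handed in at about 34 s, with the gripper open and well clear. Each part was lowered until it touched down at the height expected for a fully seated part. The highest wrist force I saw was about 18 N vertical.

- **Candlestick:** the last pictures show it upright. The dish disc measured 118.5 mm (scene) and 120.5 mm (side) against 120 expected, and the highest points about 149–152 mm against 150. The measured slopes on the dish were small. The spool was not reported by the network in those last pictures; its seating rests on its touchdown height and the dish above it.
- **Square block stack:** the cap's top face measured 48–50 mm against 50 expected. The finial also stands upright. Its ball top read 99 mm in the scene camera against 103 expected, which I put down to trimming the outline of a small sphere. The network did not report the finial in the side view, though it shows upright in that picture.

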